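Load and start the tube mixer

ROBOT

A 6-joint arm with a two-finger parallel gripper is mounted at the origin on the work surface. World frame = base frame: x ahead of the robot, y to its left, z up, the work surface at z = 0. Lengths are in mm, angles in rad, forces in N, time in s.
With the tool pointing down it reaches from about 275 to 750 mm from the base axis. Payload 10.2 kg.
Tool frame: the origin (TCP) lies at the very end of the fingers, on their centre line; the grasp point (between the pads) lies 19 mm behind it; z points along the fingers, y is the direction in which the jaws open and shut (so a half turn about z gives the same grasp; the last joint's range is limited). The gripper opens to 85 mm and grips with 20 to 120 N. Pads are 22 mm wide; open, the fingers measure 114 mm over their backs; the gripper's body (76 mm by 85 mm) begins 54 mm behind the grasp point. The pads swing forward as they close: fully open they stand 13 mm farther back than shut.
Start: joints at [1.087, 0.313, 1.498, -0, 1.331, -0.223], TCP at [135.386, 507.249, 231.294] pointing down, gripper open.
Joint ranges: [-2.94, 2.94], [-0.97, 2.17], [0.19, 2.56], [-1.23, 4.37], [0.02, 3.11], [-2.88, 2.88]. Speed limits (rad/s): [2.39, 2.39, 3.01, 3.14, 3.14, 3.14].

INTERFACE

Orientations are given as a 3x3 rotation matrix whose columns are the frame's x, y, z axes.
In Python, from plant import * gives the robot as it stands.
- The arm moves only by the shell command python3 -m inch 'ROWS' [FORCE]. ROWS is JSON, one flat list of numbers, 5 for each row, row after row: the opening, from 0 (shut) to 1 (fully open), then the shift along the tool's x, y, z in units of 0.075 m (1.0 is 0.075 m), then the turn about the tool's z in units of 0.5 rad (1.0 is 0.5 rad). In form: [gripper, dx, dy, dz, yaw, gripper, dx, dy, dz, yaw, ...]. A call has 1 to 12 rows; each row shifts and turns the commanded pose from where the row before left it, along the tool's axes as they then stand; what a row does not reach is not made up. A row lasts 1/12 s, in which the tool goes at most 41.7 mm and 7.16 degrees, less where a joint would pass 70% of its speed; a pose out of reach is approached as far as the arm can. A call with a number of a shift or a turn outside -1 to 1 is refused whole. A call with a gripper value outside its range is refused whole. The fingers move at their own pace and stop on an object; FORCE is the grip in N (left out, the last holds). Time passes only in rows, so rows that do not move let the fingers close. It gives the time, the measured TCP pose, the force and the opening at its end, in the units of the state.
- sense(): the state, without advancing time (a new reading comes with each control period).
- snapshot(name): name is "scene" or "top" or "wrist"; returns the picture (420x560x3 uint8, blue, green, red); there is no depth.
- calibration(name): a dict with "camera_matrix" (3x3 intrinsics, pixels), "rvec" (rotation vector, rad) and "tvec" (3), from world to camera coordinates, as OpenCV has them. Camera axes: x right, y down, z forward; pixel columns grow to the right and rows downward; lengths in mm; the calibration is good to about 2 mm. A picture is of the moment at which its call begins: read the wrist's pose just before it. calibration takes no time and is no camera call; for the wrist camera it gives the pose at the moment of the call.
- job_done(): hands the job in, once; it reports no verdict.
The state is a dict: "time": time; "q": joint angles; "qvel": joint speeds; "joint_efforts": joint torques, N m; "tcp_pos": TCP position; "orientation": TCP orientation; "ft_force": force on the tool from outside, world axes, zero at the start; "ft_torque": the same for the moment, N m; "opening": opening from 0.0 (shut) to 1.0 (fully open).
Only numpy, scipy, OpenCV 4.12 (cv2) and the standard library are available. Lean on these libraries where they do the work, as an engineer would, in place of code of your own. Each camera call takes 0.05 s, during which the arm holds its last target.

TASK

Get the tube mixer running: take every foil-wrapped tube from the steel tray and press it down into a clip station of its own on the mixer, centred, until both sprung jaws have snapped over it and it sits fully home, and let go; only when all the tubes are in, flip the mixer's toggle lever right over to on (away from the robot). Drop all the empty lidded sample pots into the open yellow tub to clear the bench, and leave the bottle, the jar and the tip box where they stand.

Things in the scene. Friction and masses are not known exactly. Their poses are not given: they have to be found in the camera images.
- tubeA: Foil-wrapped sample tube lying on the steel tray. Round body 24 mm in diameter between a square foot (32 x 32 x 20 mm) and a square black screw cap (32 x 32 x 25 mm); 130 mm long overall, 60 g. Origin on its axis at mid-length, 16 mm above what it lies on; its x axis runs along the tube towards the cap. The bare round part spans x = -45 to +40 mm. May be absent.
- tubeB: Foil-wrapped sample tube lying on the steel tray. Round body 24 mm in diameter between a square foot (32 x 32 x 20 mm) and a square black screw cap (32 x 32 x 25 mm); 130 mm long overall, 60 g. Origin on its axis at mid-length, 16 mm above what it lies on; its x axis runs along the tube towards the cap. The bare round part spans x = -45 to +40 mm. May be absent.
- tubeC: Foil-wrapped sample tube lying on the steel tray. Round body 24 mm in diameter between a square foot (32 x 32 x 20 mm) and a square black screw cap (32 x 32 x 25 mm); 130 mm long overall, 60 g. Origin on its axis at mid-length, 16 mm above what it lies on; its x axis runs along the tube towards the cap. The bare round part spans x = -45 to +40 mm. May be absent.
- clip0 (a point): Seat of one mixer clip station: where the axis and mid-length of a seated tube belong, 60 mm above the bench. Its x runs along the tube (either way round). Two fork clips, 12 mm thick, stand at x = -30 and +30 mm, open upwards; fingers fit between them (35 mm free below the seat). Stations are 75 mm apart along y.
- clip1 (a point): Seat of one mixer clip station: where the axis and mid-length of a seated tube belong, 60 mm above the bench. Its x runs along the tube (either way round). Two fork clips, 12 mm thick, stand at x = -30 and +30 mm, open upwards; fingers fit between them (35 mm free below the seat). Stations are 75 mm apart along y.
- clip2 (a point): Seat of one mixer clip station: where the axis and mid-length of a seated tube belong, 60 mm above the bench. Its x runs along the tube (either way round). Two fork clips, 12 mm thick, stand at x = -30 and +30 mm, open upwards; fingers fit between them (35 mm free below the seat). Stations are 75 mm apart along y.
- mixer: White bench tube mixer, fixed, base 150 x 215 mm and 25 mm high, with three clip stations side by side along its y axis and, at its +y end, a control box 50 mm high whose top carries the switch. Origin on the bench under the middle station (clip1). x along the clips, z up.
- jaw0a (a joint): Sprung metal jaw of station clip0, on the -y side of its fork at x = -30 mm, hinged at its foot; its nose, 13 mm above the seat, reaches over the tube; above it a lead-in slopes outwards to 36 mm above the seat. 0 = closed, grows outwards (0.15 rad as a tube passes; two jaws take about 8 N). A fixed prong with flared mouth, top 29 mm above the seat, stands on the fork's +y side.
- jaw0b (a joint): Sprung metal jaw of station clip0, on the -y side of its fork at x = 30 mm, hinged at its foot; its nose, 13 mm above the seat, reaches over the tube; above it a lead-in slopes outwards to 36 mm above the seat. 0 = closed, grows outwards (0.15 rad as a tube passes; two jaws take about 8 N). A fixed prong with flared mouth, top 29 mm above the seat, stands on the fork's +y side.
- jaw1a (a joint): Sprung metal jaw of station clip1, on the -y side of its fork at x = -30 mm, hinged at its foot; its nose, 13 mm above the seat, reaches over the tube; above it a lead-in slopes outwards to 36 mm above the seat. 0 = closed, grows outwards (0.15 rad as a tube passes; two jaws take about 8 N). A fixed prong with flared mouth, top 29 mm above the seat, stands on the fork's +y side.
- jaw1b (a joint): Sprung metal jaw of station clip1, on the -y side of its fork at x = 30 mm, hinged at its foot; its nose, 13 mm above the seat, reaches over the tube; above it a lead-in slopes outwards to 36 mm above the seat. 0 = closed, grows outwards (0.15 rad as a tube passes; two jaws take about 8 N). A fixed prong with flared mouth, top 29 mm above the seat, stands on the fork's +y side.
- jaw2a (a joint): Sprung metal jaw of station clip2, on the -y side of its fork at x = -30 mm, hinged at its foot; its nose, 13 mm above the seat, reaches over the tube; above it a lead-in slopes outwards to 36 mm above the seat. 0 = closed, grows outwards (0.15 rad as a tube passes; two jaws take about 8 N). A fixed prong with flared mouth, top 29 mm above the seat, stands on the fork's +y side.
- jaw2b (a joint): Sprung metal jaw of station clip2, on the -y side of its fork at x = 30 mm, hinged at its foot; its nose, 13 mm above the seat, reaches over the tube; above it a lead-in slopes outwards to 36 mm above the seat. 0 = closed, grows outwards (0.15 rad as a tube passes; two jaws take about 8 N). A fixed prong with flared mouth, top 29 mm above the seat, stands on the fork's +y side.
- switch (a joint): Black toggle lever on the mixer's control box: 0 = off, leaning to the mixer's -x side (towards the robot); 1.0 rad = fully on, leaning to +x. Stays where it is left.
- switch_tip (a point): Tip of the toggle lever, 80 mm from its pivot; it swings along the mixer's x axis.
- potA: Empty clear plastic sample pot with white lid, 40 mm in diameter, 60 mm high, standing upright between tray and mixer. Origin at the centre of its underside, z axis along it to the lid. May be absent.
- potB: Empty clear plastic sample pot with white lid, 40 mm in diameter, 60 mm high, standing upright between tray and mixer. Origin at the centre of its underside, z axis along it to the lid. May be absent.
- potC: Empty clear plastic sample pot with white lid, 40 mm in diameter, 60 mm high, standing upright between tray and mixer. Origin at the centre of its underside, z axis along it to the lid. May be absent.
- potD: Empty clear plastic sample pot with white lid, 40 mm in diameter, 60 mm high, standing upright between tray and mixer. Origin at the centre of its underside, z axis along it to the lid. May be absent.
- tub: Round yellow discard tub, open on top, fixed: 140 mm across the rim, 95 mm high, wall 4 mm. Origin at the centre of its underside on the bench.
- tray: Low stainless steel tray, fixed, 150 x 250 mm, floor 3 mm thick, rim 8 mm high. Origin at the centre of its underside; tubes lie along its x, side by side along its y, 75 mm apart.
- medium: Bystander: amber bottle with blue cap, 66 mm in diameter, 150 mm high; origin at underside centre.
- tipbox: Bystander: blue pipette-tip box, 85 x 125 x 60 mm; origin at underside centre.
- flask: Bystander: foil-wrapped jar with black lid, 72 mm in diameter, 120 mm high; origin at underside centre.

How it is judged:
By the outcome, as a careful person would: the job done as asked, in the order asked, and still so for the second after the job is handed in, with the robot touching nothing.
Of tubeA, tubeB, tubeC only 2 to 3 are there at a start; the rules pass over those that are not, and their reading is None.
Of potA, potB, potC, potD only 3 to 4 are there at a start; the rules pass over those that are not, and their reading is None.
At some moment in a run one of potA, potB, potC, potD may be knocked a few centimetres aside while the robot is not near it.
Once in a run the grip may slacken for a moment while it holds something.
It also fails if it takes over 210 s, if anything falls off the work surface, if the arm or the gripper's body presses on something with over 40 N, if the wrist force passes 120 N, or if a joint passes its speed limit or range.

## Working session

There is one attempt and no reset: what is moved stays moved. The work goes in short steps, Python scripts to look and compute and a shell command to move; the robot and the scene stay as the last step left them, time stands still between calls to the robot, and variables do not carry over. Pictures are saved under pics/ and viewed, and the job is handed in when it is done.

```bash
ls; mkdir -p pics
python3 - <<'E'
from plant import *
import cv2
s=sense(); print(s)
for n in ["scene","top","wrist"]:
    cv2.imwrite(f"pics/{n}0.png",snapshot(n)); c=calibration(n); print(n,c)
E
```

```text
pics
{'time': 0.0, 'q': array([ 1.08665384e+00,  3.13431270e-01,  1.49843276e+00,  5.32190488e-06,
        1.33100585e+00, -2.23388078e-01]), 'qvel': array([ 1.10872364e-03, -9.92768429e-05, -8.40097233e-04, -6.95657142e-04,
       -4.52167595e-04,  4.94615906e-04]), 'joint_efforts': array([-9.90328408e-04, -4.12255776e+01, -2.59745604e+01, -1.76471463e-04,
        4.08415348e-03, -1.99925188e-05]), 'tcp_pos': array([135.23171545, 507.01830229, 230.74629095]), 'orientation': array([[-9.66195346e-01,  2.57810384e-01, -5.99060834e-04],
       [ 2.57810919e-01,  9.66194731e-01, -1.12803580e-03],
       [ 2.87990078e-04, -1.24434737e-03, -9.99999184e-01]]), 'ft_force': array([-0.54272961, -0.84731306,  0.35390069]), 'ft_torque': array([-0.01646987,  0.04109612,  0.00840755]), 'opening': 1.0029307998671446}
scene {'camera_matrix': array([[487.3044409 ,   0.        , 277.69029492],
       [  0.        , 487.3044409 , 213.06056708],
       [  0.        ,   0.        ,   1.        ]]), 'rvec': array([ 2.19160742,  1.37885331, -0.41378951]), 'tvec': array([-221.65882427, -369.48763655, 1540.63382767])}
top {'camera_matrix': array([[523.73705592,   0.        , 279.05249012],
       [  0.        , 523.73705592, 209.00924515],
       [  0.        ,   0.        ,   1.        ]]), 'rvec': array([ 2.08046283, -2.13679525,  0.23636116]), 'tvec': array([ -53.65660053,  581.46779258, 1224.06185134])}
wrist {'camera_matrix': array([[309.71793041,   0.        , 277.01079649],
       [  0.        , 309.71793041, 211.20857547],
       [  0.        ,   0.        ,   1.        ]]), 'rvec': array([-2.30719064, -1.77063715, -0.25065631]), 'tvec': array([-524.99153515,  -35.22829291,  377.5543936 ])}
```

View pics/scene0.png

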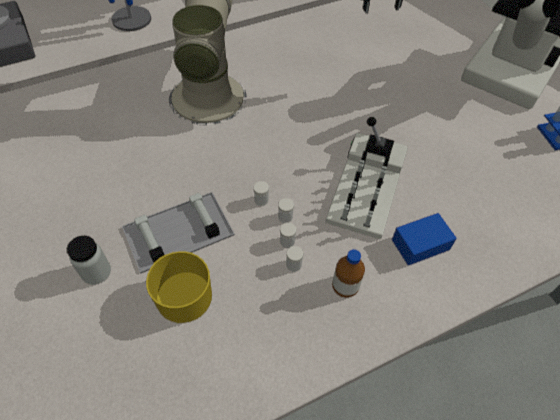

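View pics/top0.png

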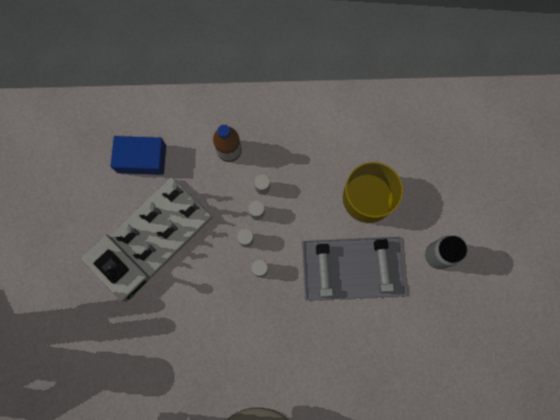

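View pics/wrist0.png

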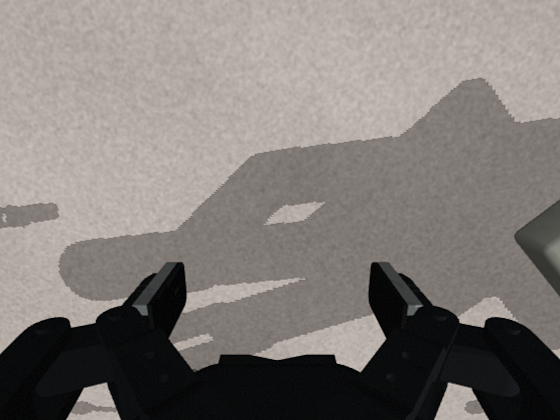

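The scene and top views show two tubes on the tray (top image, around (324,270) and (384,265)) and four pots at about (262,183), (256,210), (245,237) and (260,268). The mixer is at about (150,235), the tub at (372,192), and the wrist view shows only bench. I'll enlarge the top view to measure.

```bash
cat > h.py <<'E'
from plant import *
import numpy as np, cv2
def px2w(name,uv,z,c=None):
    c=c or calibration(name); R,_=cv2.Rodrigues(np.array(c['rvec'])); t=np.array(c['tvec']).ravel()
    uv=np.atleast_2d(np.array(uv,float)); K=np.array(c['camera_matrix'])
    d=np.c_[uv,np.ones(len(uv))]@np.linalg.inv(K).T@R
    o=-R.T@t
    return o+d*((z-o[2])/d[:,2])[:,None]
def w2px(name,P,c=None):
    c=c or calibration(name)
    return cv2.projectPoints(np.array(P,float).reshape(-1,3),np.array(c['rvec']),np.array(c['tvec']),np.array(c['camera_matrix']),None)[0].reshape(-1,2)
def crop(img,x0,y0,w,h,s,fn):
    cv2.imwrite(fn,cv2.resize(img[y0:y0+h,x0:x0+w],None,fx=s,fy=s,interpolation=cv2.INTER_CUBIC))
E
python3 - <<'E'
from h import *
im=cv2.imread('pics/top0.png')
im=np.clip(im.astype(float)*1.5,0,255).astype(np.uint8)
crop(im,70,165,160,145,5,'pics/mix0.png')
crop(im,290,150,170,160,4,'pics/tray0.png')
crop(im,225,165,60,120,5,'pics/pots0.png')
E
```

```text
(no output)
```

View pics/mix0.png

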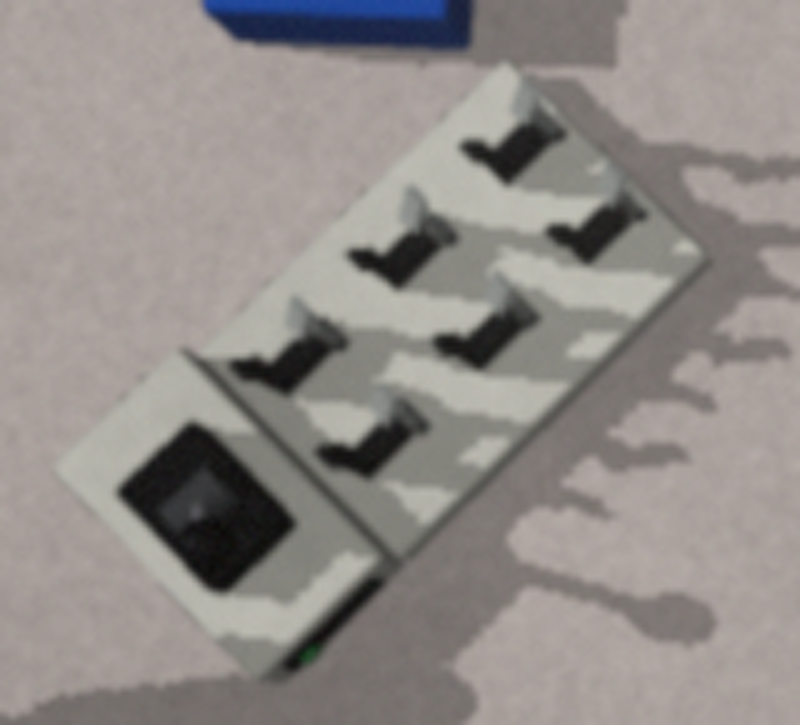

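View pics/tray0.png

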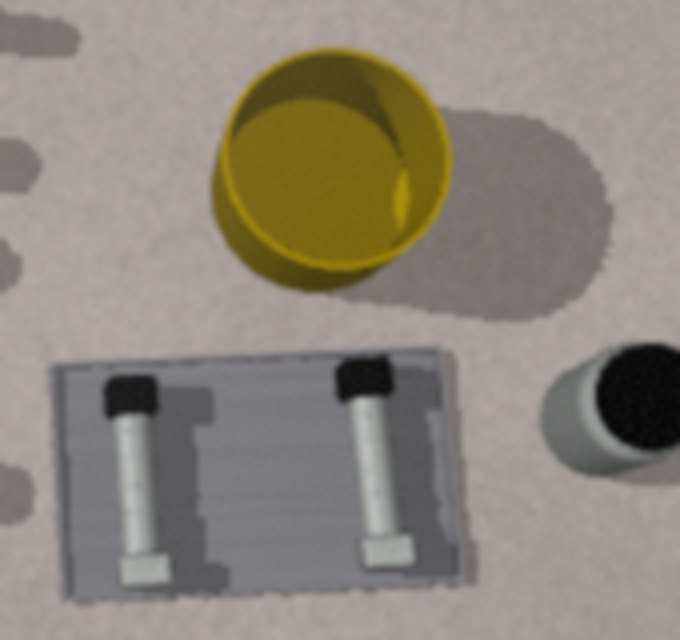

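View pics/pots0.png

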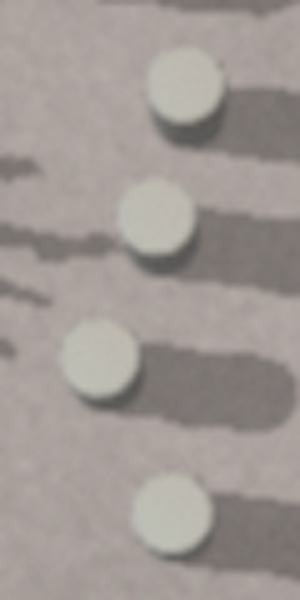

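Run:
```python
from h import *
np.set_printoptions(precision=1,suppress=True)
m=lambda L,s=5,o=(70,165):[( (a+.5)/s-.5+o[0],(b+.5)/s-.5+o[1]) for a,b in L]
A=px2w('top',m([(507,62),(710,258),(402,568)]),25)
print('base corners',A, [np.linalg.norm(A[i]-A[i+1]) for i in range(2)], np.degrees(np.arctan2(*(A[0]-A[1])[[1,0]])),np.degrees(np.arctan2(*(A[2]-A[1])[[1,0]])))
B=px2w('top',m([(55,468),(185,348),(395,570),(262,680)]),50)
print('box',B); print(np.linalg.norm(B-np.roll(B,-1,0),axis=1), np.degrees(np.arctan2(*(B[1]-B[2])[[1,0]])),np.degrees(np.arctan2(*(B[0]-B[3])[[1,0]])))
T=lambda L:m(L,4,(290,150))
print('tub rim', px2w('top',T([(336,158),(222,160),(452,160),(336,47),(336,270)]),95))
print('tray', px2w('top',T([(52,367),(443,348),(468,585),(66,602)]),8))
print('tubes cap top', px2w('top',T([(131,392),(146,560),(365,374),(388,545)]),35))
print('tube caps far edge/foot near edge',px2w('top',T([(130,376),(145,556),(144,585),(364,357),(386,536),(388,568)]),[35][0]))
P=m([(185,85),(157,217),(100,358),(172,514)],5,(225,165))
print('pots',px2w('top',P,60))
```

```text
base corners [[679.9 205.6  25. ]
 [574.3 101.3  25. ]
 [422.4 252.7  25. ]] [np.float64(148.37234336047882), np.float64(214.381255314975)] 44.6418676164739 135.09135109423335
box [[473.1 416.6  50. ]
 [530.7 356.   50. ]
 [419.3 250.   50. ]
 [368.6 312.1  50. ]]
[ 83.6 153.8  80.2 147.8] 43.57231073691633 44.969236942997796
tub rim [[ 616.1 -298.9   95. ]
 [ 616.7 -229.9   95. ]
 [ 613.  -369.    95. ]
 [ 686.2 -303.5   95. ]
 [ 547.1 -294.3   95. ]]
tray [[ 506.6 -127.1    8. ]
 [ 512.2 -375.7    8. ]
 [ 363.4 -379.7    8. ]
 [ 359.7 -130.3    8. ]]
tubes cap top [[ 485.5 -174.    35. ]
 [ 382.4 -178.5   35. ]
 [ 492.9 -319.5   35. ]
 [ 387.5 -326.3   35. ]]
tube caps far edge/foot near edge [[ 495.5 -173.8   35. ]
 [ 384.8 -178.    35. ]
 [ 367.4 -176.5   35. ]
 [ 503.5 -319.6   35. ]
 [ 392.9 -325.5   35. ]
 [ 373.6 -325.3   35. ]]
pots [[651.8 -27.6  60. ]
 [584.7 -12.4  60. ]
 [515.   16.6  60. ]
 [438.1 -17.1  60. ]]
```

```bash
cat >> h.py <<'E'
def th(s): return np.degrees(np.arctan2(s['orientation'][1,0],s['orientation'][0,0]))
def go(x,y,z,theta=None):
    s=sense(); R=s['orientation']; d=np.array([x,y,z])-s['tcp_pos']
    u=(R.T@d)/75
    a=0
    if theta is not None: a=-((theta-th(s)+180)%360-180)
    print('t',round(s['time'],2),'tcp',np.round(s['tcp_pos'],1),'th',round(th(s),2),'open',round(s['opening'],3),'F',np.round(s['ft_force'],1))
    print('need tool dx,dy,dz units (if moved before the turn):',np.round(u,3),'yaw total units',round(np.radians(a)/.5,3),'rows>=',int(np.ceil(max(np.linalg.norm(u)/.5,abs(a)/7))))
    if theta is not None:
        c=np.radians(-a); Rz=np.array([[np.cos(c),-np.sin(c),0],[np.sin(c),np.cos(c),0],[0,0,1]])
        print('  if turned first:',np.round((Rz@R).T@d/75,3))
E
python3 - <<'E'
from h import *
s=sense();c=calibration('wrist');R,_=cv2.Rodrigues(c['rvec']);o=-R.T@c['tvec']
print('cam in tool',s['orientation'].T@(o-s['tcp_pos']),'\n',s['orientation'].T@R.T)
go(420,140,330,180)
E
```

```text
cam in tool [ 7.04090047e+01  2.23956394e-02 -1.41716767e+02] 
 [[-8.12283005e-04 -9.60718752e-01 -2.77522647e-01]
 [ 9.99999069e-01 -1.08467452e-03  8.27986118e-04]
 [-1.09648353e-03 -2.77521716e-01  9.60718739e-01]]
t 0.15 tcp [135.3 507.1 230.9] th 165.06 open 0.997 F [-0.2 -0.5 -0.9]
need tool dx,dy,dz units (if moved before the turn): [-4.93  -3.751 -1.319] yaw total units -0.522 rows>= 13
  if turned first: [-3.796 -4.896 -1.318]
```

Run:
```python
from h import *
go(465,170,230,225)
```

```text
t 0.15 tcp [135.3 507.1 230.9] th 165.06 open 0.997 F [-0.2 -0.5 -0.9]
need tool dx,dy,dz units (if moved before the turn): [-5.406 -3.209  0.014] yaw total units -2.092 rows>= 13
  if turned first: [ 0.07  -6.287  0.018]
```

```bash
python3 -m inch '[1,0,0,0,-0.2325,1,0,0,0,-0.2325,1,0,0,0,-0.2325,1,0,0,0,-0.2325,1,0,0,0,-0.2325,1,0,0,0,-0.2325,1,0,0,0,-0.2325,1,0,0,0,-0.2325,1,0,0,0,-0.2325]'; python3 -m inch '[1,0,-0.45,0,0,1,0,-0.45,0,0,1,0,-0.45,0,0,1,0,-0.45,0,0,1,0,-0.45,0,0,1,0,-0.45,0,0,1,0,-0.45,0,0]';  python3 -m inch '[1,0,-0.45,0,0,1,0,-0.45,0,0,1,0,-0.45,0,0,1,0,-0.45,0,0,1,0,-0.45,0,0,1,0,-0.45,0,0,1,0,-0.45,0,0,1,0,0,0,0]'
python3 - <<'E'
from h import *
go(465,170,230,225)
im=snapshot('wrist');c=calibration('wrist')
np.savez('pics/w1.npz',**{k:np.array(v) for k,v in c.items()})
cv2.imwrite('pics/w1.png',im)
cv2.imwrite('pics/w1b.png',np.clip(im.astype(float)*1.3,0,255).astype(np.uint8))
E
```

```text
time: 0.9
tcp_pos: [135.3, 507.2, 231.0]
orientation: [[-0.703, -0.711, -0.0], [-0.711, 0.703, -0.001], [0.001, -0.0, -1.0]]
ft_force: [0.3, -0.2, -0.1]
opening: 1.0
time: 1.48
tcp_pos: [303.2, 338.8, 231.2]
orientation: [[-0.707, -0.707, -0.0], [-0.707, 0.707, -0.0], [0.0, 0.0, -1.0]]
ft_force: [0.7, 0.3, 0.1]
opening: 1.003
time: 2.15
tcp_pos: [472.5, 169.5, 230.8]
orientation: [[-0.71, -0.704, 0.0], [-0.704, 0.71, -0.001], [0.0, -0.001, -1.0]]
ft_force: [0.7, 1.1, 0.4]
opening: 0.994
t 2.15 tcp [472.5 169.5 230.8] th -135.25 open 0.994 F [0.7 1.1 0.4]
need tool dx,dy,dz units (if moved before the turn): [0.066 0.076 0.01 ] yaw total units -0.009 rows>= 1
  if turned first: [0.066 0.076 0.01 ]
```

View pics/w1b.png

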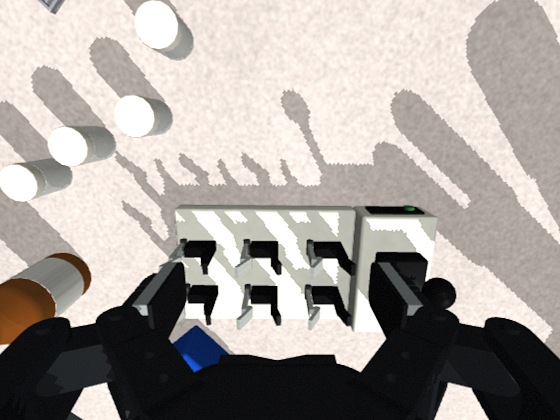

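The wrist view shows the mixer at about (300,265), partly behind the fingers, with the lever ball at (438,292) and the pots at top left. I'll shift so the mixer is clear of the fingers.

```bash
python3 -m inch '[1,-0.4,0,0,0,1,-0.4,0,0,0,1,-0.3,0.1,0,0,1,0,0,0,0,1,0,0,0,0]'
python3 - <<'E'
from h import *
go(465,170,230,225)
im=snapshot('wrist');c=calibration('wrist')
np.savez('pics/w2.npz',**{k:np.array(v) for k,v in c.items()})
cv2.imwrite('pics/w2.png',im)
crop(im,150,120,330,220,2.4,'pics/w2b.png')
E
```

```text
time: 2.62
tcp_pos: [521.9, 238.0, 230.7]
orientation: [[-0.706, -0.709, -0.001], [-0.709, 0.706, -0.0], [0.001, 0.001, -1.0]]
ft_force: [0.2, -0.5, -1.0]
opening: 1.001
t 2.62 tcp [521.9 238.  230.7] th -134.88 open 1.001 F [ 0.2 -0.5 -1. ]
need tool dx,dy,dz units (if moved before the turn): [ 1.177 -0.102  0.01 ] yaw total units 0.004 rows>= 3
  if turned first: [ 1.177 -0.105  0.01 ]
```

View pics/w2b.png

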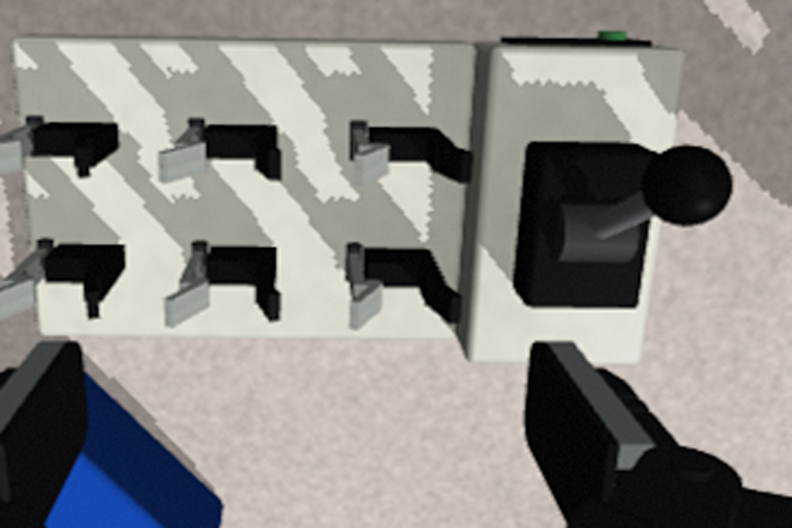

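```bash
cat > fit.py <<'E'
from h import *
np.set_printoptions(precision=1,suppress=True)
c=dict(np.load('pics/w2.npz'))
m=lambda L:[((a+.5)/2.4-.5+150,(b+.5)/2.4-.5+120) for a,b in L]
A=px2w('',m([(13,40),(40,335),(470,43)]),25,c)
print('base',A[:,:2],np.linalg.norm(A[0]-A[1]),np.linalg.norm(A[0]-A[2]),np.degrees(np.arctan2(*(A[1]-A[0])[[1,0]])),np.degrees(np.arctan2(*(A[2]-A[0])[[1,0]])))
B=px2w('',m([(490,46),(683,52),(640,362),(470,361)]),50,c)
print('box',B[:,:2],np.linalg.norm(B-np.roll(B,-1,0),axis=1),np.degrees(np.arctan2(*(B[3]-B[0])[[1,0]])),np.degrees(np.arctan2(*(B[2]-B[1])[[1,0]])))
E
python3 fit.py
```

```text
base [[576.9 104.6]
 [681.9 206.5]
 [430.7 252.6]] 146.28389112015188 208.05478239976273 44.156125590141556 134.65998451800985
box [[428.5 254.8]
 [372.1 314.6]
 [474.7 417.2]
 [532.  359.2]] [ 82.2 145.1  81.5 147. ] 45.25037989703547 44.981577919137216
```

Run:
```python
from h import *
go(515,16.6,120,180)
```

```text
t 2.67 tcp [521.7 237.3 230.9] th -134.92 open 1.0 F [-0.  -0.  -0.2]
need tool dx,dy,dz units (if moved before the turn): [ 2.146 -2.015  1.48 ] yaw total units 1.574 rows>= 7
  if turned first: [ 0.089 -2.943  1.478]
```

```bash
python3 -m inch '[1,0,0,0,0.225,1,0,0,0,0.225,1,0,0,0,0.225,1,0,0,0,0.225,1,0,0,0,0.225,1,0,0,0,0.225,1,0,0,0,0.225]' >/dev/null; python3 -m inch '[1,0.09,-0.42,0,0,1,0,-0.42,0,0,1,0,-0.42,0,0,1,0,-0.42,0,0,1,0,-0.42,0,0,1,0,-0.42,0,0,1,0,-0.42,0.4,0,1,0,0,0.4,0,1,0,0,0.4,0,1,0,0,0.28,0,1,0,0,0,0]'
python3 - <<'E'
from h import *
go(515,16.6,20,180)
im=snapshot('wrist');c=calibration('wrist')
cv2.imwrite('pics/w3.png',im)
np.set_printoptions(precision=1,suppress=True)
print(w2px('wrist',[[515,16.6,60],[438.1,-17.1,60],[584.7,-12.4,60]]))
E
```

```text
time: 4.17
tcp_pos: [512.5, 17.6, 118.2]
orientation: [[-1.0, 0.003, -0.007], [0.003, 1.0, 0.001], [0.007, 0.001, -1.0]]
ft_force: [-0.9, 0.2, 0.2]
opening: 1.0
t 4.17 tcp [512.5  17.6 118.2] th 179.83 open 1.0 F [-0.9  0.2  0.2]
need tool dx,dy,dz units (if moved before the turn): [-0.043 -0.015  1.308] yaw total units -0.006 rows>= 3
  if turned first: [-0.043 -0.015  1.308]
[[275.3 229.5]
 [220.7 113.2]
 [237.3 317.1]]
```

View pics/w3.png

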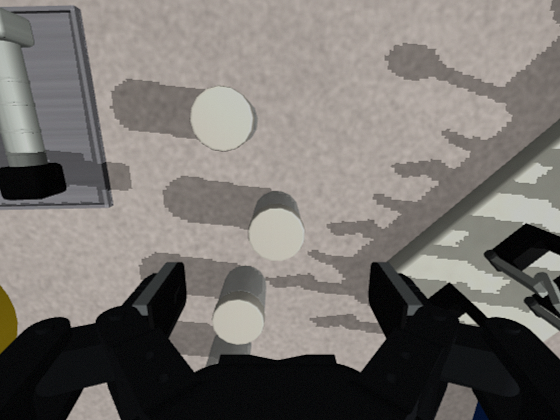

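The wrist view shows the target pot's lid at (276,232), within 3 px of the prediction, and it is between the fingers. I'll grasp it.

```bash
python3 -m inch '[1,-0.05,-0.01,0.35,0,1,0,0,0.4,0,1,0,0,0.4,0,1,0,0,0.15,0,0,0,0,0,0,0,0,0,0,0,0,0,0,0,0,0,0,0,0,0,0,0,0,0,0]' 40
python3 - <<'E'
from h import *
go(615+30,-299+30,180,180)
E
```

```text
time: 4.97
tcp_pos: [520.3, 16.7, 26.2]
orientation: [[-1.0, 0.002, 0.004], [0.002, 1.0, -0.001], [-0.004, -0.001, -1.0]]
ft_force: [-1.1, 1.0, 7.0]
opening: 0.453
t 4.97 tcp [520.3  16.7  26.2] th 179.89 open 0.453 F [-1.1  1.   7. ]
need tool dx,dy,dz units (if moved before the turn): [-1.677 -3.808 -2.042] yaw total units -0.004 rows>= 10
  if turned first: [-1.67  -3.811 -2.042]
```

```bash
python3 -m inch '[0,0,0,-0.4,0,0,0,0,-0.45,0,0,0,0,-0.45,0,0,0,0,-0.45,0,0,-0.17,-0.42,-0.05,0,0,-0.17,-0.42,0,0,0,-0.17,-0.42,0,0,0,-0.17,-0.42,0,0,0,-0.17,-0.42,0,0,0,-0.17,-0.42,0,0,0,-0.17,-0.42,0,0,0,-0.17,-0.42,0,0]'
python3 -m inch '[0,-0.17,-0.42,0,0,0,-0.17,-0.42,0,0,0,0,0,0,0]'
python3 - <<'E'
from h import *
go(650,-299,90,180)
im=snapshot('wrist')
cv2.imwrite('pics/w4.png',im)
cv2.imwrite('pics/t4.png',snapshot('top'))
E
```

```text
time: 5.97
tcp_pos: [621.0, -237.0, 160.5]
orientation: [[-1.0, 0.002, 0.001], [0.002, 1.0, -0.001], [-0.001, -0.001, -1.0]]
ft_force: [0.3, -0.5, 0.1]
opening: 0.458
time: 6.22
tcp_pos: [646.2, -303.9, 158.9]
orientation: [[-1.0, 0.006, 0.001], [0.006, 1.0, -0.002], [-0.001, -0.002, -1.0]]
ft_force: [-0.7, -0.1, -0.8]
opening: 0.456
t 6.22 tcp [ 646.2 -303.9  158.9] th 179.64 open 0.456 F [-0.7 -0.1 -0.8]
need tool dx,dy,dz units (if moved before the turn): [-0.05   0.068  0.918] yaw total units -0.013 rows>= 2
  if turned first: [-0.05   0.068  0.918]
```

View pics/w4.png

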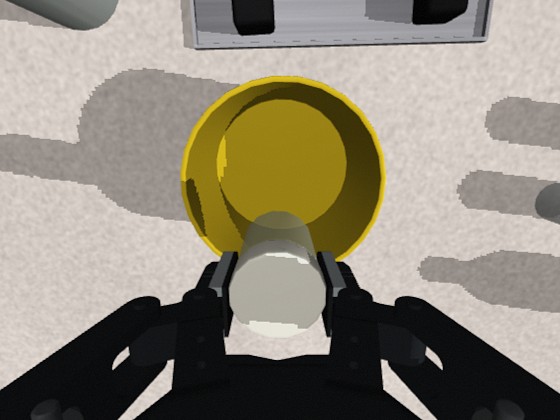

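View pics/t4.png

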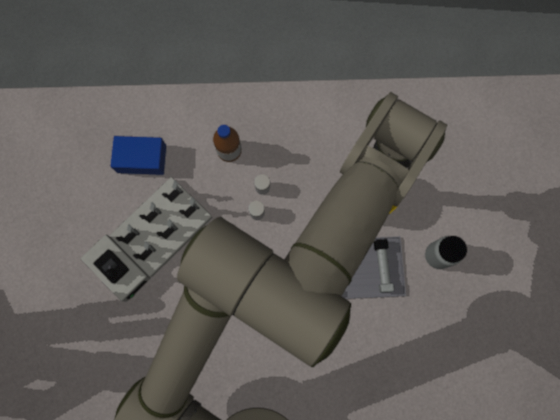

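The wrist view shows the pot held at (278,300) over the tub, whose rim centre is near (284,173). The top view shows two pots unchanged, with the arm covering the rest. I'll compute the tub centre.

Run:
```python
from h import *
np.set_printoptions(precision=1,suppress=True)
print(px2w('wrist',[(181,174),(386,176),(284,76),(284,175)],95))
```

```text
[[ 608.8 -363.1   95. ]
 [ 610.7 -225.8   95. ]
 [ 548.5 -294.3   95. ]
 [ 609.8 -294.2   95. ]]
```

```bash
python3 -m inch '[0,-0.02,0.1,0.3,0,0,0,0,0.35,0,0,0,0,0.33,0,0,0,0,0,0,0.66,0,0,0,0,0.66,0,0,0,0,0.66,0,0,-0.4,0,0.66,0,0,-0.4,0,0.66,0,0,-0.4,0,0.66,0,0,0,0]'
python3 - <<'E'
from h import *
im=snapshot('wrist')
cv2.imwrite('pics/w5.png',im)
go(442,-15,120,180)
E
```

```text
time: 7.15
tcp_pos: [649.7, -292.0, 185.9]
orientation: [[-1.0, 0.002, 0.013], [0.002, 1.0, -0.008], [-0.013, -0.008, -1.0]]
ft_force: [0.1, 0.0, 1.4]
opening: 0.658
t 7.2 tcp [ 649.  -291.6  182.3] th 179.9 open 0.658 F [ 0.1  0.1 -0. ]
need tool dx,dy,dz units (if moved before the turn): [2.774 3.688 0.785] yaw total units -0.003 rows>= 10
  if turned first: [2.767 3.692 0.785]
```

View pics/w5.png

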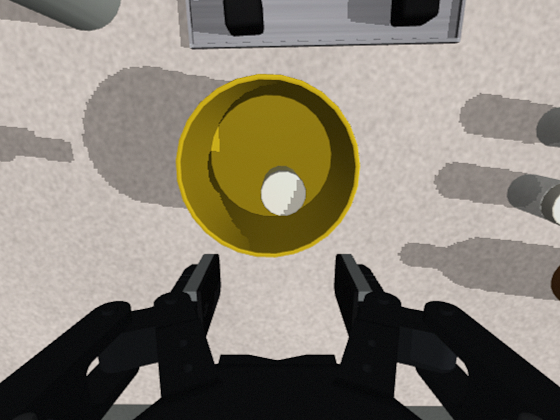

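The first pot stands in the tub at (283,193). Next, the bottle position and a fresh look at the pots.

```bash
python3 - <<'E'
from h import *
np.set_printoptions(precision=1,suppress=True)
print(px2w('top',[(224,130)],150))
E
python3 -m inch '[0.75,0.12,0.41,0,0,0.75,0.12,0.41,0,0,0.75,0.12,0.41,0,0,0.75,0.12,0.41,0,0,0.75,0.12,0.41,0,0,0.75,0.12,0.41,0.1,0,0.75,0.12,0.41,0.3,0,0.75,0,0.41,0.3,0,0.75,0,0.41,0.1,0,0.75,0,0,0,0,0.75,0,0,0,0]'
python3 - <<'E'
from h import *
np.set_printoptions(precision=1,suppress=True)
im=snapshot('wrist')
cv2.imwrite('pics/w6.png',im)
print(w2px('wrist',[[586,-12,60],[652,-27.6,60],[441,-16,60]]))
go(586,-12,22,180)
E
```

```text
[[755.7  56.7 150. ]]
time: 8.12
tcp_pos: [585.0, -12.8, 116.0]
orientation: [[-1.0, -0.0, 0.0], [-0.0, 1.0, -0.0], [-0.0, -0.0, -1.0]]
ft_force: [0.4, 0.0, 0.6]
opening: 0.747
[[279.8 230.5]
 [258.6 314.8]
 [272.7 -19.1]]
t 8.17 tcp [585.4 -14.  116.5] th 179.94 open 0.751 F [ 0.5 -0.   0.4]
need tool dx,dy,dz units (if moved before the turn): [-0.   0.   1.3] yaw total units -0.002 rows>= 3
  if turned first: [-0.   0.   1.3]
```

View pics/w6.png

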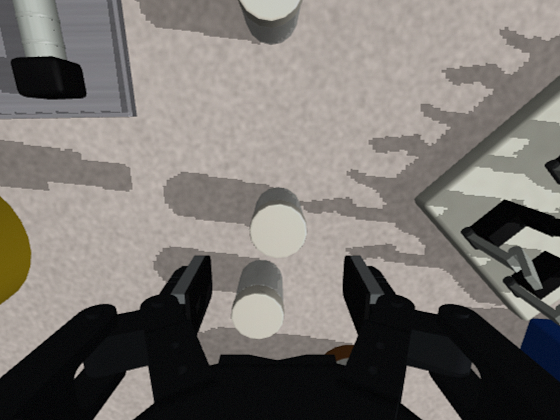

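The pot lid is at (278,229), as predicted. I'll grasp it and carry it to the tub.

```bash
python3 -m inch '[0.75,0,-0.02,0.4,0,0.75,0,0,0.45,0,0.75,0,0,0.42,0,0,0,0,0,0,0,0,0,0,0,0,0,0,0,0,0,0,0,0,0,0,0,0,-0.45,0,0,0,0,-0.45,0,0,0,0,-0.45,0,0,0,0,-0.5,0]'
python3 -m inch '[0,0,-0.42,0,0,0,0,-0.42,0,0,0,0,-0.42,0,0,0,0,-0.42,0,0,0,0,-0.42,0,0,0,0,-0.42,0,0,0,0,-0.42,0,0,0,0,-0.42,0,0,0,0,-0.42,0,0,0,0,0,0,0]'
python3 - <<'E'
from h import *
go(583,-296,85,180)
im=snapshot('wrist')
cv2.imwrite('pics/w7.png',im)
E
```

```text
time: 9.08
tcp_pos: [584.9, -15.6, 162.2]
orientation: [[-1.0, 0.002, 0.002], [0.002, 1.0, -0.0], [-0.002, -0.0, -1.0]]
ft_force: [0.6, -0.1, -0.1]
opening: 0.459
time: 9.92
tcp_pos: [583.7, -304.7, 160.8]
orientation: [[-1.0, 0.007, 0.002], [0.007, 1.0, -0.003], [-0.002, -0.003, -1.0]]
ft_force: [-0.2, -0.6, -0.3]
opening: 0.458
t 9.92 tcp [ 583.7 -304.7  160.8] th 179.61 open 0.458 F [-0.2 -0.6 -0.3]
need tool dx,dy,dz units (if moved before the turn): [0.012 0.12  1.01 ] yaw total units -0.014 rows>= 3
  if turned first: [0.011 0.12  1.01 ]
```

View pics/w7.png

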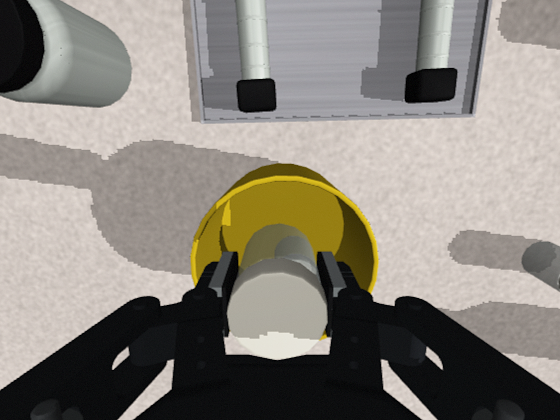

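The pot is held at (278,300) over the tub. I'll lower and release it, then go to the next pot.

```bash
python3 -m inch '[0,0,0.1,0.35,0,0,0,0,0.35,0,0,0,0,0.3,0,0,0,0,0,0,0.66,0,0,0,0,0.66,0,0,0,0,0.66,0,0,-0.4,0,0.66,0,0,-0.4,0,0.66,0,0,-0.4,0,0.66,0,0,0,0]'
python3 -m inch '[0.75,-0.13,0.4,0,0,0.75,-0.13,0.4,0,0,0.75,-0.13,0.4,0,0,0.75,-0.13,0.4,0,0,0.75,-0.13,0.4,0,0,0.75,-0.13,0.4,0.1,0,0.75,-0.13,0.4,0.3,0,0.75,0,0.4,0.3,0,0.75,0,0.39,0.1,0,0.75,0,0,0,0,0.75,0,0,0,0]'
python3 - <<'E'
from h import *
np.set_printoptions(precision=1,suppress=True)
im=snapshot('wrist')
cv2.imwrite('pics/w8.png',im)
print(w2px('wrist',[[652,-27.6,60]]))
go(653,-27,22,180)
E
```

```text
time: 10.8
tcp_pos: [586.8, -292.9, 183.5]
orientation: [[-1.0, 0.002, 0.012], [0.002, 1.0, -0.009], [-0.012, -0.009, -1.0]]
ft_force: [1.1, -1.2, 0.2]
opening: 0.661
time: 11.72
tcp_pos: [653.8, -21.1, 115.8]
orientation: [[-1.0, -0.0, 0.002], [-0.0, 1.0, -0.001], [-0.002, -0.001, -1.0]]
ft_force: [0.5, -0.4, 1.1]
opening: 0.752
[[269.3 226.8]]
t 11.77 tcp [654.1 -22.5 116.1] th 179.93 open 0.754 F [-0.5 -0.7  0.8]
need tool dx,dy,dz units (if moved before the turn): [ 0.  -0.1  1.3] yaw total units -0.002 rows>= 3
  if turned first: [ 0.  -0.1  1.3]
```

View pics/w8.png

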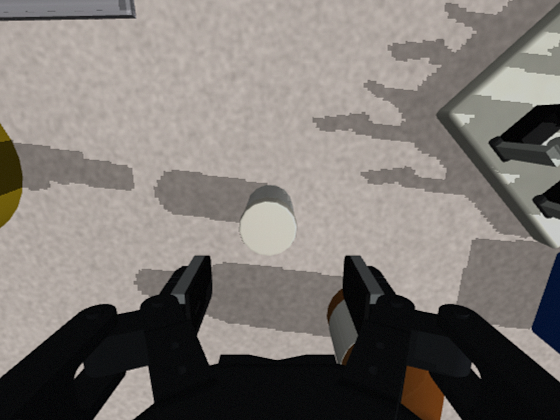

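The pot lid is at (268,228), with the bottle to the lower right and clear of the fingers. I'll grasp it and carry it.

```bash
python3 -m inch '[0.75,0,-0.1,0.4,0,0.75,0,0,0.45,0,0.75,0,0,0.42,0,0,0,0,0,0,0,0,0,0,0,0,0,0,0,0,0,0,0,0,0,0,0,0,-0.45,0,0,0,0,-0.45,0,0,0,0,-0.45,0,0,0,0,-0.5,0]'
python3 -m inch '[0,0.055,-0.35,0,0,0,0.055,-0.35,0,0,0,0.055,-0.35,0,0,0,0.055,-0.35,0,0,0,0.055,-0.35,0,0,0,0.055,-0.35,0,0,0,0.055,-0.35,0,0,0,0.055,-0.35,0,0,0,0.055,-0.35,0,0,0,0,0,0,0]'
python3 - <<'E'
from h import *
go(617,-266,108,180)
im=snapshot('wrist')
cv2.imwrite('pics/w9.png',im)
E
```

```text
time: 12.68
tcp_pos: [653.2, -30.0, 160.9]
orientation: [[-1.0, 0.002, 0.002], [0.002, 1.0, -0.0], [-0.002, -0.0, -1.0]]
ft_force: [1.5, -0.3, -0.7]
opening: 0.456
time: 13.52
tcp_pos: [614.8, -271.0, 159.6]
orientation: [[-1.0, 0.006, 0.002], [0.006, 1.0, -0.003], [-0.003, -0.003, -1.0]]
ft_force: [0.1, 0.1, -0.6]
opening: 0.457
t 13.52 tcp [ 614.8 -271.   159.6] th 179.63 open 0.457 F [ 0.1  0.1 -0.6]
need tool dx,dy,dz units (if moved before the turn): [-0.028  0.069  0.688] yaw total units -0.013 rows>= 2
  if turned first: [-0.028  0.069  0.688]
```

View pics/w9.png

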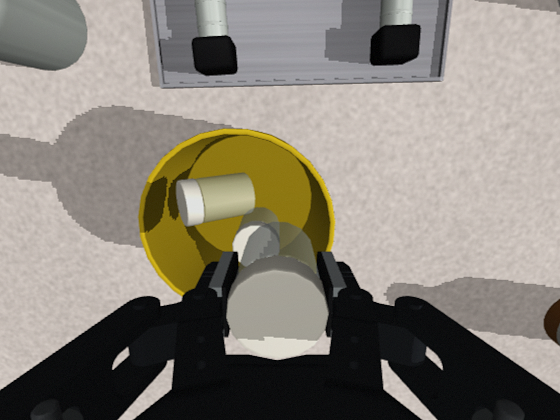

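One pot stands at (257,243) and one lies at (215,198), both inside the tub. I'll drop this one on the free +y side.

```bash
python3 -m inch '[0,0.1,0.1,0.35,0,0,0,0,0.34,0,0,0,0,0,0,0,0,0,0,0,0.62,0,0,0,0,0.62,0,0,0,0,0.62,0,0,-0.35,0,0.62,0,0,-0.35,0,0.62,0,0,-0.2,0,0.62,0,0,0,0,0.62,0,0,0,0]'
python3 - <<'E'
from h import *
np.set_printoptions(precision=1,suppress=True)
im=snapshot('wrist')
cv2.imwrite('pics/w10.png',im)
go(442,-16,118,180)
E
```

```text
time: 14.48
tcp_pos: [608.6, -258.7, 174.9]
orientation: [[-1.0, 0.002, 0.003], [0.002, 1.0, -0.002], [-0.003, -0.002, -1.0]]
ft_force: [-0.4, 0.2, -0.5]
opening: 0.62
t 14.53 tcp [ 608.1 -258.5  173.4] th 179.88 open 0.621 F [-0.1 -0.5 -0.6]
need tool dx,dy,dz units (if moved before the turn): [2.2 3.2 0.7] yaw total units -0.004 rows>= 8
  if turned first: [2.2 3.2 0.7]
```

View pics/w10.png

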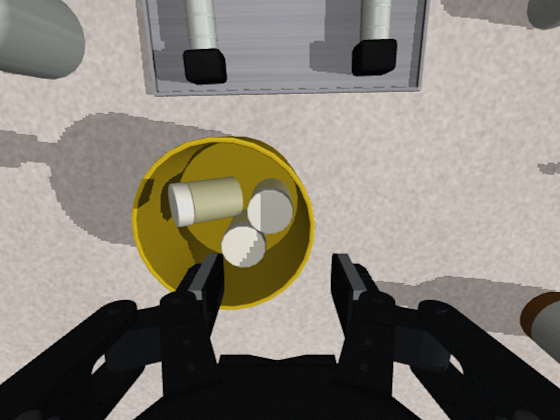

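Three pots are in the tub, and the fourth is visible at (545,10). I'll go for it.

```bash
python3 -m inch '[0.75,0.275,0.4,0,0,0.75,0.275,0.4,0,0,0.75,0.275,0.4,0,0,0.75,0.275,0.4,0,0,0.75,0.275,0.4,0,0,0.75,0.275,0.4,0.1,0,0.75,0.275,0.4,0.3,0,0.75,0.275,0.4,0.3,0,0.75,0,0,0,0,0.75,0,0,0,0]'
python3 - <<'E'
from h import *
np.set_printoptions(precision=1,suppress=True)
im=snapshot('wrist')
cv2.imwrite('pics/w11.png',im)
print(w2px('wrist',[[442,-16,60]]))
go(442,-16,22,180)
E
```

```text
time: 15.37
tcp_pos: [443.1, -18.4, 120.7]
orientation: [[-1.0, 0.0, -0.003], [0.0, 1.0, 0.001], [0.003, 0.001, -1.0]]
ft_force: [0.6, -0.3, 1.0]
opening: 0.746
[[281.9 223.8]]
t 15.42 tcp [444.6 -19.5 121.6] th 179.93 open 0.753 F [ 0.  -0.   0.5]
need tool dx,dy,dz units (if moved before the turn): [0.  0.  1.3] yaw total units -0.002 rows>= 3
  if turned first: [0.  0.  1.3]
```

View pics/w11.png

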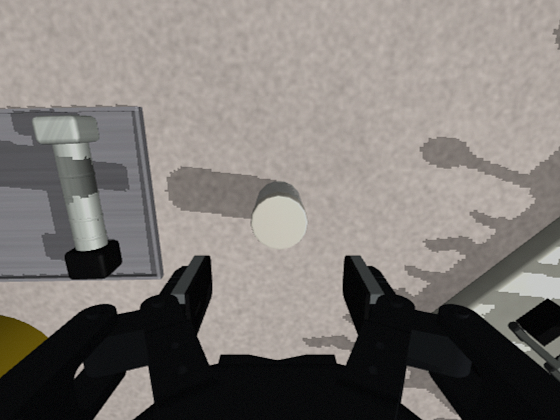

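```bash
python3 -m inch '[0.75,0.03,0.03,0.4,0,0.75,0,0,0.45,0,0.75,0,0,0.45,0,0,0,0,0,0,0,0,0,0,0,0,0,0,0,0,0,0,0,0,0,0,0,0,-0.45,0,0,0,0,-0.45,0,0,0,0,-0.45,0,0,0,0,-0.5,0]'
python3 -m inch '[0,-0.23,-0.37,0,0,0,-0.23,-0.37,0,0,0,-0.23,-0.37,0,0,0,-0.23,-0.37,0,0,0,-0.23,-0.37,0,0,0,-0.23,-0.37,0,0,0,-0.23,-0.37,0,0,0,-0.23,-0.37,0,0,0,-0.23,-0.37,0,0,0,-0.23,-0.37,0,0,0,-0.23,-0.37,0,0,0,0,0,0,0]'
python3 - <<'E'
from h import *
go(635,-320,108,180)
im=snapshot('wrist')
cv2.imwrite('pics/w12.png',im)
E
```

```text
time: 16.33
tcp_pos: [442.3, -17.5, 166.3]
orientation: [[-1.0, 0.002, 0.002], [0.002, 1.0, -0.001], [-0.002, -0.001, -1.0]]
ft_force: [-0.2, -0.6, -0.3]
opening: 0.456
time: 17.33
tcp_pos: [632.6, -328.0, 163.7]
orientation: [[-1.0, 0.005, 0.002], [0.005, 1.0, -0.002], [-0.002, -0.002, -1.0]]
ft_force: [-1.3, 0.3, -1.2]
opening: 0.456
t 17.33 tcp [ 632.6 -328.   163.7] th 179.7 open 0.456 F [-1.3  0.3 -1.2]
need tool dx,dy,dz units (if moved before the turn): [-0.029  0.108  0.743] yaw total units -0.011 rows>= 2
  if turned first: [-0.03   0.108  0.743]
```

View pics/w12.png

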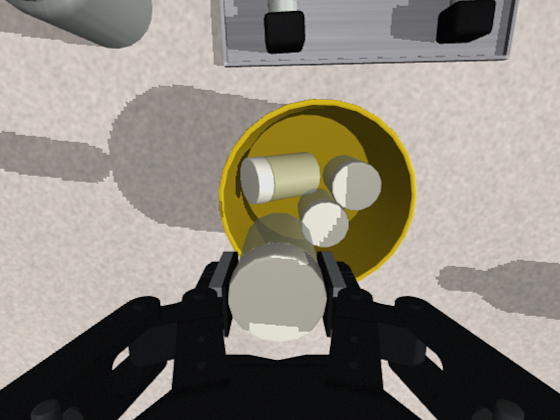

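The fourth pot is over the tub, a little left of the standing ones. I'll release it there.

```bash
python3 -m inch '[0,0,0.1,0.35,0,0,0,0,0.37,0,0,0,0,0,0,0,0,0,0,0,0.62,0,0,0,0,0.62,0,0,0,0,0.62,0,0,-0.35,0,0.62,0,0,-0.35,0,0.62,0,0,-0.2,0,0.62,0,0,0,0,0.62,0,0,0,0]'
python3 - <<'E'
from h import *
im=snapshot('wrist')
cv2.imwrite('pics/w13.png',im)
go(437,-176,150,182.4)
E
```

```text
time: 18.3
tcp_pos: [632.0, -315.9, 178.6]
orientation: [[-1.0, 0.002, 0.003], [0.002, 1.0, -0.002], [-0.003, -0.002, -1.0]]
ft_force: [-1.6, -0.4, -0.7]
opening: 0.622
t 18.35 tcp [ 631.5 -315.6  176.9] th 179.88 open 0.618 F [ 0.2  0.4 -0.5]
need tool dx,dy,dz units (if moved before the turn): [2.598 1.856 0.358] yaw total units -0.088 rows>= 7
  if turned first: [2.514 1.968 0.358]
```

View pics/w13.png

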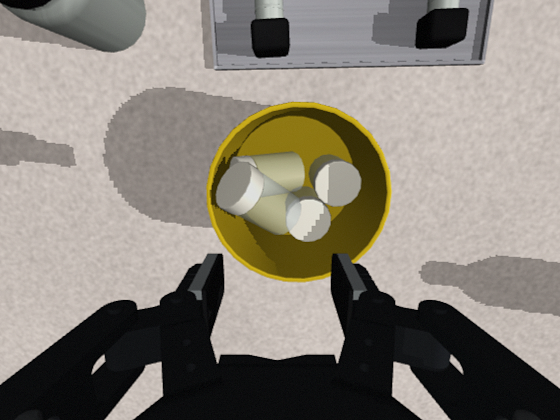

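All four pots are in the tub, and the last leans at (240,188) below the rim. Next I'll look at the tubes on the tray.

```bash
python3 -m inch '[1,0.37,0.265,0,-0.09,1,0.37,0.265,0,0,1,0.37,0.265,0,0,1,0.37,0.265,0,0,1,0.37,0.265,0,0,1,0.37,0.265,0.18,0,1,0.33,0.265,0.18,0,1,0,0.1,0,0,1,0,0,0,0]'
python3 - <<'E'
from h import *
np.set_printoptions(precision=1,suppress=True)
im=snapshot('wrist');c=calibration('wrist');np.savez('pics/w14.npz',**{k:np.array(v) for k,v in c.items()})
cv2.imwrite('pics/w14.png',im)
go(433,-175.5,6,182.5)
E
```

```text
time: 19.1
tcp_pos: [433.9, -174.5, 148.9]
orientation: [[-0.999, -0.043, -0.002], [-0.043, 0.999, 0.002], [0.002, 0.002, -1.0]]
ft_force: [1.2, -1.2, 1.0]
opening: 1.003
t 19.15 tcp [ 435.2 -175.9  149.7] th -177.51 open 0.998 F [-0.1 -0.3 -0.1]
need tool dx,dy,dz units (if moved before the turn): [0.  0.  1.9] yaw total units -0.0 rows>= 4
  if turned first: [0.  0.  1.9]
```

View pics/w14.png

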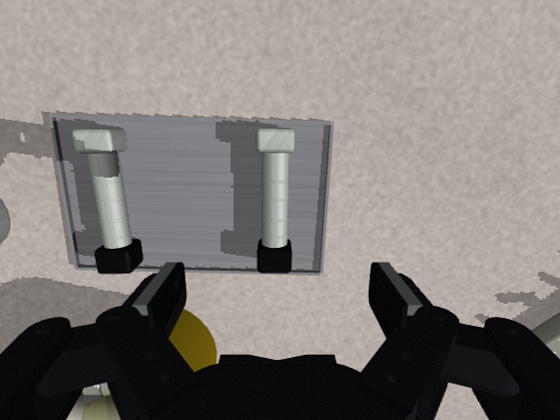

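Run:
```python
from h import *
im=cv2.imread('pics/w14.png');im=np.clip(im*1.6,0,255).astype(np.uint8)
crop(im,60,110,260,175,3,'pics/w14b.png')
```

```text
(no output)
```

View pics/w14b.png

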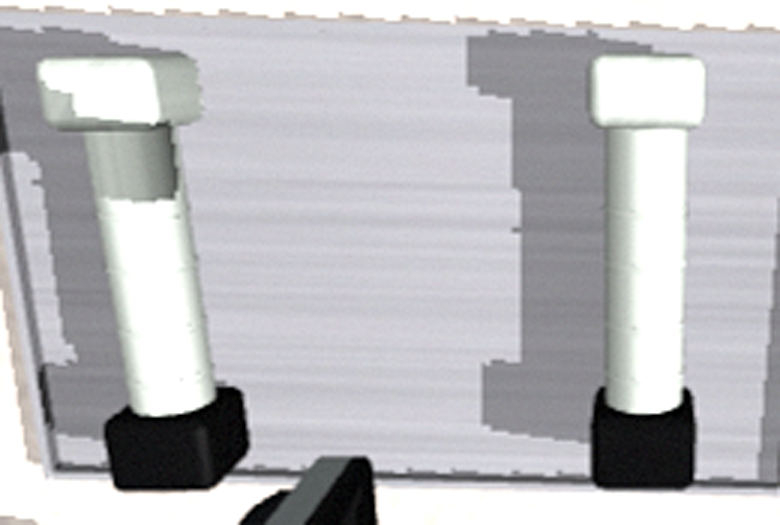

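Run:
```python
from h import *
np.set_printoptions(precision=1,suppress=True)
c=dict(np.load('pics/w14.npz'))
m=lambda L:[((a+.5)/3-.5+60,(b+.5)/3-.5+110) for a,b in L]
print('t1 foot corners, cap far corners'); print(px2w('',m([(592,55),(705,55),(594,487),(692,487)]),35,c))
print('t1 body sides at z19');print(px2w('',m([(605,150),(688,150),(606,395),(686,395)]),19,c))
print('t2 foot near corners(left,ridge), cap far corners z35');print(px2w('',m([(38,60),(152,55),(113,488),(208,486)]),35,c))
print('t2 body z19');print(px2w('',m([(88,140),(176,135),(130,400),(214,395)]),19,c))
```

```text
t1 foot corners, cap far corners
[[ 370.5 -194.5   35. ]
 [ 369.2 -164.4   35. ]
 [ 497.5 -190.7   35. ]
 [ 496.3 -160.9   35. ]]
t1 body sides at z19
[[ 397.4 -191.    19. ]
 [ 396.3 -166.8   19. ]
 [ 473.7 -188.5   19. ]
 [ 472.7 -163.4   19. ]]
t2 foot near corners(left,ridge), cap far corners z35
[[ 378.  -342.1   35. ]
 [ 375.4 -311.6   35. ]
 [ 504.  -337.    35. ]
 [ 502.1 -308.1   35. ]]
t2 body z19
[[ 400.8 -340.9   19. ]
 [ 398.3 -315.3   19. ]
 [ 481.7 -337.9   19. ]
 [ 478.9 -311.4   19. ]]
```

Zoomed, the near tube runs straight at about column 275 and is centred at about (433.4, -177.5). The far tube is centred at about (440, -324.7). I'll grasp the near one.

```bash
python3 -m inch '[1,0.02,-0.02,0.4,0,1,0,0,0.45,0,1,0,0,0.45,0,1,0,0,0.4,0,1,0,0,0,0,1,0,0,0,0]' 60
python3 - <<'E'
from h import *
go(433.4,-177.5,6,182.2)
im=snapshot('wrist');cv2.imwrite('pics/w15.png',im)
E
```

```text
time: 19.65
tcp_pos: [434.2, -178.3, 22.0]
orientation: [[-0.999, -0.043, -0.001], [-0.043, 0.999, 0.001], [0.001, 0.001, -1.0]]
ft_force: [-0.0, -0.3, 1.3]
opening: 0.997
t 19.65 tcp [ 434.2 -178.3   22. ] th -177.55 open 0.997 F [-0.  -0.3  1.3]
need tool dx,dy,dz units (if moved before the turn): [0.009 0.01  0.213] yaw total units 0.009 rows>= 1
  if turned first: [0.009 0.01  0.213]
```

View pics/w15.png

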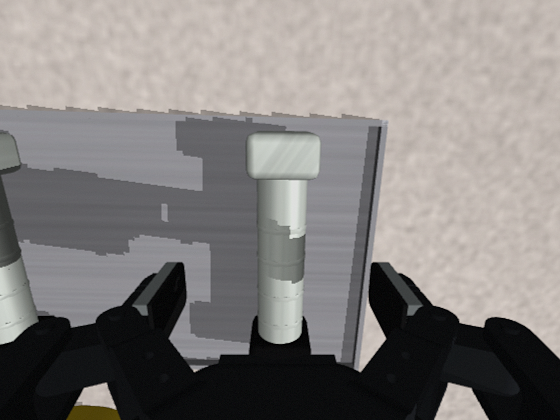

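```bash
python3 - <<'E'
from h import *
np.set_printoptions(precision=1,suppress=True)
print(px2w('wrist',[(247,133),(320,133)],35), px2w('wrist',[(258,190),(307,190),(258,320),(302,320)],19))
print(w2px('wrist',[[369,-178,35],[369,-178,3]]))
E
python3 -m inch '[1,0.01,0.02,0.2,0,1,0,0,0,0,0,0,0,0,0,0,0,0,0,0,0,0,0,0,0,0,0,0,0,0,0,0,0,0,0,0,0,0,0,0]' 60
python3 - <<'E'
from h import *
go(434,-177.5,6,182.2)
im=snapshot('wrist');cv2.imwrite('pics/w16.png',im)
E
```

```text
[[ 369.4 -193.6   35. ]
 [ 368.2 -163.9   35. ]] [[ 396.4 -189.4   19. ]
 [ 395.4 -165.8   19. ]
 [ 468.9 -187.6   19. ]
 [ 467.9 -163.5   19. ]]
[[285.3 133.6]
 [283.6 131.2]]
time: 20.37
tcp_pos: [433.2, -176.5, 8.0]
orientation: [[-0.999, -0.043, 0.001], [-0.043, 0.999, -0.001], [-0.001, -0.001, -1.0]]
ft_force: [-1.0, 0.5, 7.0]
opening: 0.256
t 20.37 tcp [ 433.2 -176.5    8. ] th -177.55 open 0.256 F [-1.   0.5  7. ]
need tool dx,dy,dz units (if moved before the turn): [-0.011 -0.014  0.026] yaw total units 0.009 rows>= 1
  if turned first: [-0.011 -0.014  0.026]
```

View pics/w16.png

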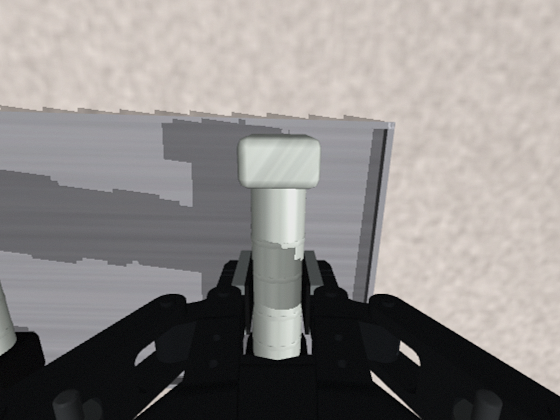

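The tube is gripped (opening 0.256) and vertical at column 279. I'll fit the mixer model to the earlier wrist image to locate the clip stations.

```bash
cat > ov.py <<'E'
from h import *
import sys
def M(ox,oy,yaw):
    a=np.radians(yaw); u=np.array([np.cos(a),np.sin(a),0]); v=np.array([-np.sin(a),np.cos(a),0])
    return lambda x,y,z: np.array([ox,oy,0])+x*u+y*v+np.array([0,0,z])
def draw(fn,cfile,pose,roi,s,out):
    c=dict(np.load(cfile)) if isinstance(cfile,str) and cfile.endswith('npz') else calibration(cfile)
    im=cv2.imread(fn); x0,y0,w,h=roi
    big=cv2.resize(im[y0:y0+h,x0:x0+w],None,fx=s,fy=s,interpolation=cv2.INTER_CUBIC)
    P=M(*pose)
    def L(pts,col):
        p=(w2px('',[P(*q) for q in pts],c)+.5-np.array([x0,y0]))*s-.5
        cv2.polylines(big,[np.round(p).astype(int)],False,col,1)
    L([(-75,-107.5,25),(75,-107.5,25),(75,107.5,25),(-75,107.5,25),(-75,-107.5,25)],(0,0,255))
    for k in (-75,0,75):
        for f in (-30,30):
            for e in (-6,6):
                L([(f+e,k+12*np.cos(t),60+12*np.sin(t)) for t in np.linspace(np.pi,2*np.pi,15)],(0,255,0))
                L([(f+e,k+12,60),(f+e,k+12,73)],(255,0,255))
            L([(f-6,k+13,89),(f+6,k+13,89)],(255,255,0))
    cv2.imwrite(out,big)
E
python3 - <<'E'
from ov import *
a=np.radians(44.8); o=np.array([629.4,155.5])+107.5*np.array([-np.sin(a),np.cos(a)]); print(o)
draw('pics/w2.png','pics/w2.npz',(o[0],o[1],44.8),(150,120,330,220),2.4,'pics/ov1.png')
a=np.radians(44.8); o=np.array([627.1,153.4])+107.5*np.array([-np.sin(a),np.cos(a)]); print(o)
draw('pics/top0.png','top',(o[0],o[1],44.8),(70,165,160,145),5,'pics/ov2.png')
E
```

```text
[553.65182243 231.77885418]
[551.35182243 229.67885418]
```

View pics/ov1.png

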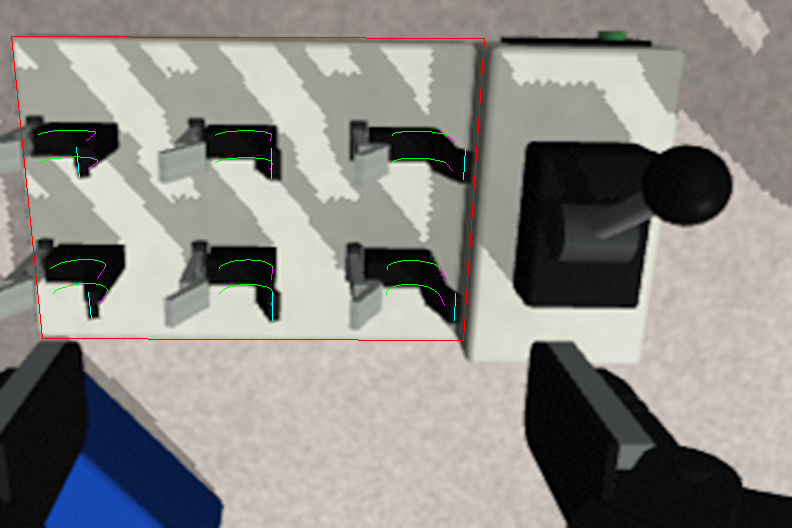

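View pics/ov2.png

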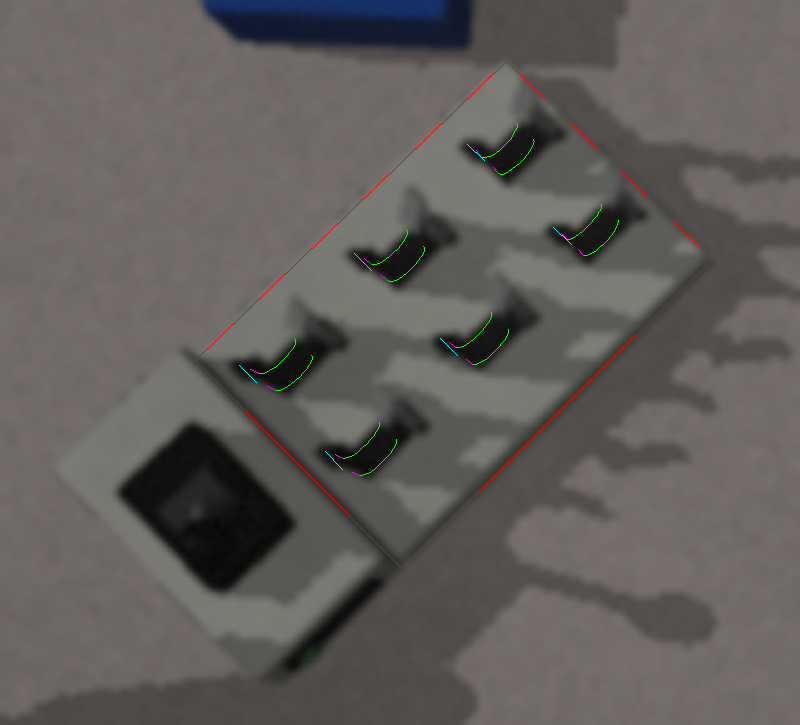

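The model with stations at y = -75, 0, +75 overlays the forks well in both views. The wrist view puts the origin at (553.7, 231.8) and the top view at (551.4, 229.7). I'll lift the tube and go above clip0.

```bash
python3 -m inch '[0,0,0,-0.3,0,0,0,0,-0.45,0,0,0,0,-0.47,0,0,0,0,-0.47,0,0,0,0,-0.47,0]' 80
python3 -m inch '[0,-0.21,0.385,0,0,0,-0.21,0.385,0,0,0,-0.21,0.385,0,0,0,-0.21,0.385,0,0,0,-0.21,0.385,0,0,0,-0.21,0.385,0,0,0,-0.21,0.385,0,0,0,-0.21,0.385,0,0,0,-0.21,0.385,0,0,0,-0.21,0.385,0,0,0,-0.21,0.385,0,0,0,-0.21,0.385,0,0]'
python3 -m inch '[0,0,0,0,-0.211,0,0,0,0,-0.211,0,0,0,0,-0.211,0,0,0,0,-0.211,0,0,0,0,-0.211,0,0,0,0,-0.211,0,0,0,0,-0.211,0,0,0,0,0,0,0,0,0,0]'
python3 - <<'E'
from h import *
go(606,178,150,224.8)
im=snapshot('wrist');cv2.imwrite('pics/w17.png',im)
c=calibration('wrist');np.savez('pics/w17.npz',**{k:np.array(v) for k,v in c.items()})
E
```

```text
time: 20.83
tcp_pos: [432.5, -175.9, 171.1]
orientation: [[-0.999, -0.043, -0.0], [-0.043, 0.999, 0.0], [0.0, 0.0, -1.0]]
ft_force: [0.9, -0.1, -1.4]
opening: 0.253
time: 21.83
tcp_pos: [607.1, 179.7, 169.2]
orientation: [[-0.999, -0.043, -0.0], [-0.043, 0.999, -0.0], [0.0, -0.0, -1.0]]
ft_force: [0.2, -0.5, 0.2]
opening: 0.25
time: 22.58
tcp_pos: [606.7, 178.1, 169.2]
orientation: [[-0.712, -0.702, -0.0], [-0.702, 0.712, -0.0], [0.0, 0.0, -1.0]]
ft_force: [-0.2, -0.3, -0.9]
opening: 0.25
t 22.58 tcp [606.7 178.1 169.2] th -135.41 open 0.25 F [-0.2 -0.3 -0.9]
need tool dx,dy,dz units (if moved before the turn): [0.007 0.006 0.256] yaw total units -0.007 rows>= 1
  if turned first: [0.007 0.006 0.256]
```

View pics/w17.png

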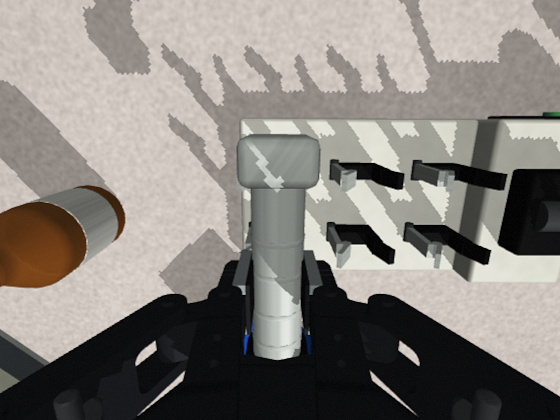

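The tube hides clip0, and the mixer shows at (350,195). I'll overlay the model on this view.

Run:
```python
from ov import *
draw('pics/w17.png','pics/w17.npz',(553.65,231.8,44.8),(220,100,330,220),2.4,'pics/ov3.png')
s=cv2.imread('pics/w17.png')
```

```text
(no output)
```

View pics/ov3.png

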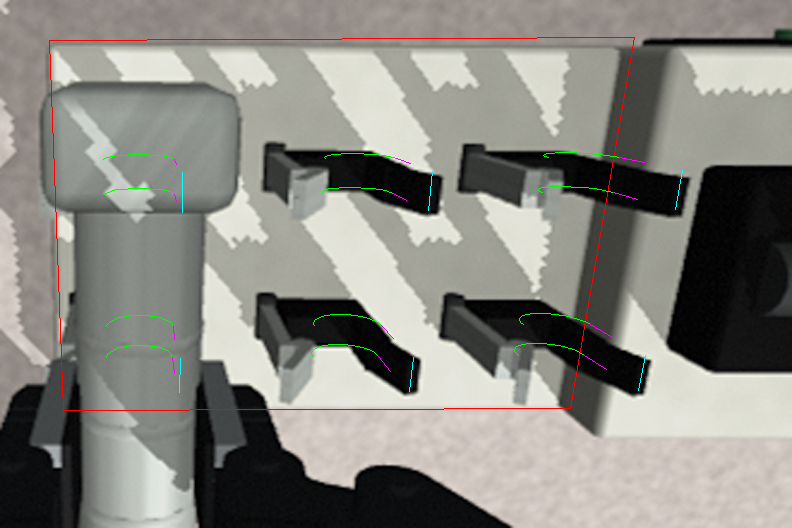

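Run:
```python
from h import *
np.set_printoptions(precision=1,suppress=True)
s=sense();R=s['orientation'];t=s['tcp_pos']
# tube in tool frame: axis along tool x, at tool z=-13; foot end x=+65 (z -29 top edge => tool z=-29)
pts=[[65,-16,-29],[65,16,-29],[45,-16,-29],[45,16,-29],[44,0,-25],[10,-12,-13],[10,12,-13],[30,-12,-13],[30,12,-13]]
print(w2px('wrist',[t+R@np.array(p) for p in pts]))
```

```text
[[232.  137.5]
 [322.2 137.4]
 [234.2 192.6]
 [320.1 192.5]
 [277.1 192.8]
 [250.7 260.2]
 [303.6 260.1]
 [249.6 218.1]
 [304.7 218.1]]
```

Run:
```python
from h import *
im=cv2.imread('pics/w17.png');crop(im,220,120,120,120,6,'pics/w17b.png')
```

```text
(no output)
```

View pics/w17b.png

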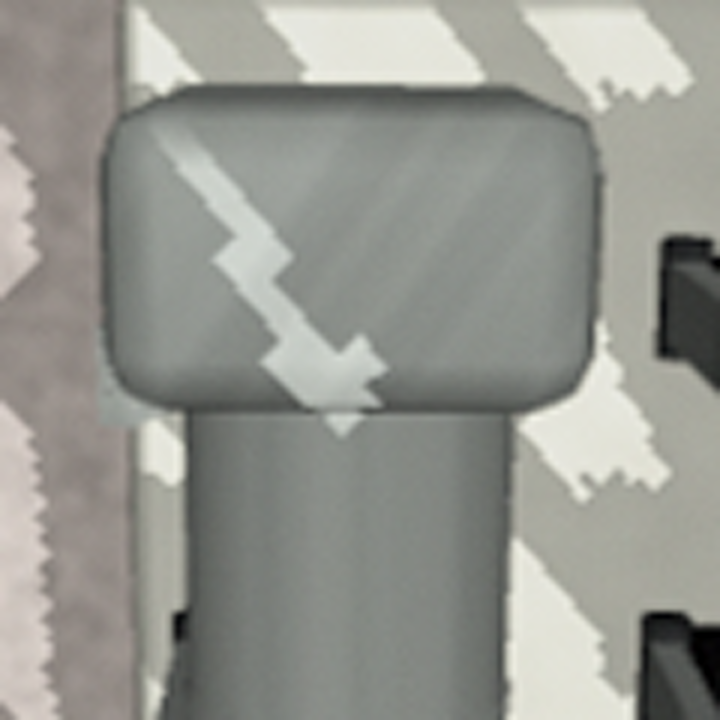

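The held tube matches the kinematics within about 1 mm, so I trust the wrist-based mixer pose. I'll descend to just above the jaws.

```bash
python3 -m inch '[0,-0.01,-0.005,0.4,0,0,0,0,0.4,0,0,0,0,0.12,0,0,0,0,0,0,0,0,0,0,0]'
python3 - <<'E'
from ov import *
go(607.7,178.2,49,224.8)
im=snapshot('wrist');cv2.imwrite('pics/w18.png',im)
c=calibration('wrist');np.savez('pics/w18.npz',**{k:np.array(v) for k,v in c.items()})
sc=snapshot('scene');cv2.imwrite('pics/s18.png',sc);
crop(sc,300,90,140,160,4.5,'pics/s18b.png')
draw('pics/w18.png','pics/w18.npz',(554.2,231.3,44.8),(150,60,330,220),2.4,'pics/ov4.png')
E
```

```text
time: 23.05
tcp_pos: [608.0, 178.4, 101.2]
orientation: [[-0.711, -0.704, 0.001], [-0.704, 0.711, 0.0], [-0.001, -0.0, -1.0]]
ft_force: [0.4, 0.2, 0.4]
opening: 0.253
t 23.05 tcp [608.  178.4 101.2] th -135.29 open 0.253 F [0.4 0.2 0.4]
need tool dx,dy,dz units (if moved before the turn): [0.005 0.002 0.696] yaw total units -0.003 rows>= 2
  if turned first: [0.005 0.002 0.696]
```

View pics/ov4.png

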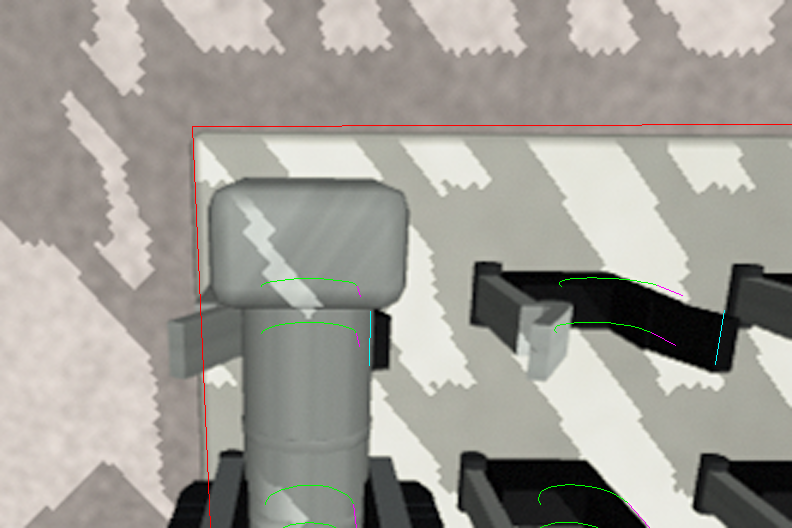

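View pics/s18b.png

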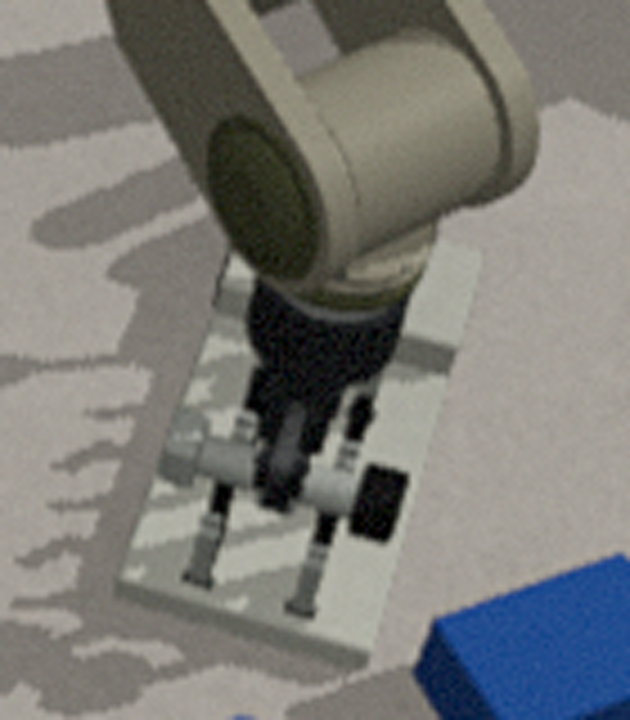

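The overlay matches the fork positions along x, with the tube over clip0. The scene view shows the tube level and just above the jaws. I'll press down in stages while watching the forces.

```bash
python3 -m inch '[0,0,0,0.1,0,0,0,0,0.1,0,0,0,0,0.1,0,0,0,0,0,0]' 100; python3 -m inch '[0,0,0,0.07,0,0,0,0,0.07,0,0,0,0,0,0]'; python3 -m inch '[0,0,0,0.05,0,0,0,0,0.05,0,0,0,0,0,0]'
```

```text
time: 23.48
tcp_pos: [607.4, 178.0, 76.3]
orientation: [[-0.71, -0.704, -0.001], [-0.704, 0.71, -0.0], [0.001, 0.0, -1.0]]
ft_force: [-0.0, -0.2, -0.4]
opening: 0.244
time: 23.73
tcp_pos: [609.9, 177.1, 68.0]
orientation: [[-0.71, -0.704, 0.006], [-0.704, 0.71, -0.001], [-0.003, -0.005, -1.0]]
ft_force: [9.5, -6.2, -0.6]
opening: 0.242
time: 23.98
tcp_pos: [611.9, 176.4, 63.1]
orientation: [[-0.71, -0.704, 0.012], [-0.704, 0.71, -0.002], [-0.007, -0.01, -1.0]]
ft_force: [12.4, -10.1, 9.4]
opening: 0.243
```

The prong pushes the tube about 16 N toward the mixer's -y side, so I am a few mm too far +y. I'll shift that way.

```bash
python3 -m inch '[0,0,-0.04,0,0,0,0,0,0,0]'; python3 -m inch '[0,0,-0.02,0,0,0,0,0,0,0]'
```

```text
time: 24.15
tcp_pos: [612.1, 175.5, 61.8]
orientation: [[-0.71, -0.704, 0.006], [-0.704, 0.71, 0.0], [-0.005, -0.005, -1.0]]
ft_force: [5.3, -3.3, 9.1]
opening: 0.24
time: 24.32
tcp_pos: [612.1, 175.1, 61.0]
orientation: [[-0.71, -0.704, 0.004], [-0.704, 0.71, 0.0], [-0.003, -0.002, -1.0]]
ft_force: [2.8, -1.5, 6.3]
opening: 0.24
```

```bash
python3 -m inch '[0,0,0,0.06,0,0,0,0,0,0]'; python3 -m inch '[0,0,0,0.06,0,0,0,0,0,0]'; python3 -m inch '[0,0,0,0.06,0,0,0,0,0,0]'
```

```text
time: 24.48
tcp_pos: [612.1, 174.8, 55.8]
orientation: [[-0.71, -0.704, 0.004], [-0.704, 0.71, -0.0], [-0.003, -0.003, -1.0]]
ft_force: [5.6, -1.9, 1.0]
opening: 0.242
time: 24.65
tcp_pos: [611.9, 174.5, 50.6]
orientation: [[-0.71, -0.704, 0.003], [-0.704, 0.71, -0.001], [-0.002, -0.003, -1.0]]
ft_force: [6.7, -2.8, 0.2]
opening: 0.245
time: 24.82
tcp_pos: [612.1, 174.7, 48.9]
orientation: [[-0.71, -0.704, 0.004], [-0.704, 0.71, -0.001], [-0.002, -0.003, -1.0]]
ft_force: [-2.9, -5.4, 20.5]
opening: 0.242
```

Fz reached 20 N at TCP z 48.9, the predicted seat height, after the snap dip. I'll ease the press, release, rise and look.

```bash
python3 -m inch '[0.45,0,0,-0.02,0,0.45,0,0,0,0,0.45,0,0,0,0,0.45,0,0,0,0]'; python3 -m inch '[0.45,0,0,-0.2,0,0.45,0,0,-0.35,0,0.45,0,0,-0.4,0,0.45,0,0,-0.4,0,0.45,0,0,-0.4,0,0.45,0,0,0,0]'
python3 - <<'E'
from ov import *
go(607.7,178.2,49,224.8)
im=snapshot('wrist');cv2.imwrite('pics/w19.png',im)
c=calibration('wrist');np.savez('pics/w19.npz',**{k:np.array(v) for k,v in c.items()})
sc=snapshot('scene');cv2.imwrite('pics/s19.png',sc);
crop(sc,300,90,140,160,4.5,'pics/s19b.png')
crop(im,180,100,300,180,2.66,'pics/w19b.png')
E
```

```text
time: 25.15
tcp_pos: [610.2, 175.3, 46.9]
orientation: [[-0.71, -0.704, -0.002], [-0.704, 0.71, 0.0], [0.001, 0.001, -1.0]]
ft_force: [0.1, 0.2, 0.2]
opening: 0.45
time: 25.65
tcp_pos: [612.7, 175.6, 185.0]
orientation: [[-0.71, -0.705, 0.009], [-0.705, 0.71, 0.001], [-0.007, -0.006, -1.0]]
ft_force: [0.4, -0.5, 1.8]
opening: 0.453
t 25.65 tcp [612.7 175.6 185. ] th -135.21 open 0.453 F [ 0.4 -0.5  1.8]
need tool dx,dy,dz units (if moved before the turn): [0.036 0.082 1.813] yaw total units -0.0 rows>= 4
  if turned first: [0.036 0.082 1.813]
```

View pics/w19b.png

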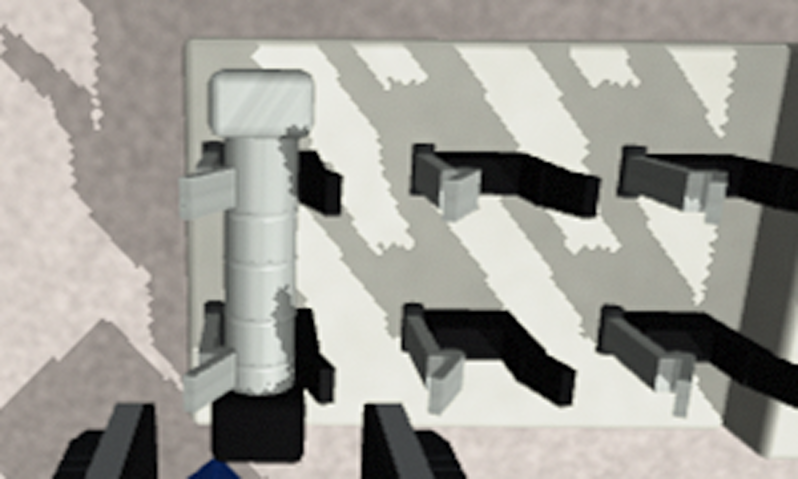

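View pics/s19b.png

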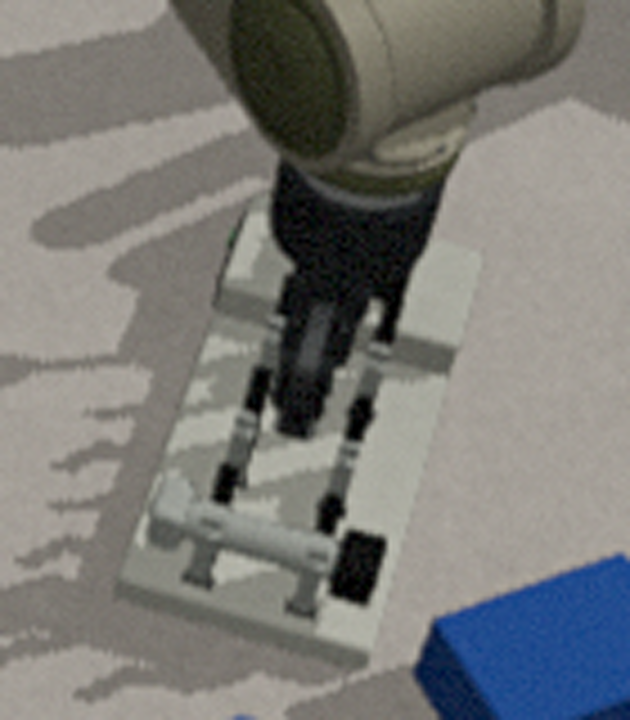

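Run:
```python
from ov import *
np.set_printoptions(precision=1,suppress=True)
c=dict(np.load('pics/w19.npz'))
m=lambda L:[((a+.5)/2.66-.5+180,(b+.5)/2.66-.5+100) for a,b in L]
a=np.radians(44.8);u=np.array([np.cos(a),np.sin(a)]);v=np.array([-np.sin(a),np.cos(a)])
def mf(uv,z):
    p=px2w('',m(uv),z,c)[:,:2]-np.array([554.2,231.3]); return np.c_[p@u,p@v]
print('base -y edge',mf([(187,40),(200,415)],25))
print('near edge',mf([(187,40),(780,42)],25))
print('foot near top corners z76',mf([(211,71),(312,71)],76))
print('foot inner top edge z76',mf([(211,136),(312,136)],76))
print('cap far top corners z76',mf([(213,461),(302,461)],76))
print('body sides z60',mf([(227,160),(300,160),(224,370),(295,370)],60))
```

```text
base -y edge [[ -74.2 -105.4]
 [  66.9 -103.9]]
near edge [[ -74.2 -105.4]
 [ -73.3   99.5]]
foot near top corners z76 [[-64.9 -94.3]
 [-64.8 -65. ]]
foot inner top edge z76 [[-46.3 -94.6]
 [-46.3 -64.7]]
cap far top corners z76 [[ 60.2 -95.8]
 [ 60.2 -66.2]]
body sides z60 [[-37.3 -90.6]
 [-37.3 -67.4]
 [ 34.1 -92.5]
 [ 34.1 -68.2]]
```

Tube 1 is seated in clip0 with both jaws over it: the body runs from crop (262,140) to (260,390). The true seat is about 5 mm further to -y than my model. Next is tube 2, after a check of the jar's clearance.

Run:
```python
from h import *
np.set_printoptions(precision=1,suppress=True)
print('jar lid',px2w('top',[(452,249)],120))
go(440,-324.7,150,182.3)
```

```text
jar lid [[ 462.2 -465.8  120. ]]
t 25.75 tcp [610.8 175.3 179.3] th -135.21 open 0.45 F [-0.4  0.3 -1.2]
need tool dx,dy,dz units (if moved before the turn): [ 6.3 -3.1  0.4] yaw total units 1.483 rows>= 15
  if turned first: [ 2.5 -6.6  0.4]
```

```bash
python3 -m inch '[0.8,0,0,0,0.212,1,0,0,0,0.212,1,0,0,0,0.212,1,0,0,0,0.212,1,0,0,0,0.212,1,0,0,0,0.212,1,0,0,0,0.212]' >/dev/null
python3 -m inch '[1,0.17,-0.41,0,0,1,0.17,-0.41,0,0,1,0.17,-0.41,0,0,1,0.17,-0.41,0,0,1,0.17,-0.41,0,0,1,0.17,-0.41,0,0,1,0.17,-0.41,0,0,1,0.17,-0.41,0,0]'
python3 -m inch '[1,0.17,-0.41,0,0,1,0.17,-0.41,0,0,1,0.17,-0.41,0,0,1,0.17,-0.41,0,0,1,0.17,-0.41,0.1,0,1,0.17,-0.41,0.15,0,1,0.16,-0.41,0.15,0,1,0.16,-0.41,0.15,0,1,0,0,0,0,1,0,0,0,0]'
python3 - <<'E'
from h import *
im=snapshot('wrist');c=calibration('wrist');np.savez('pics/w20.npz',**{k:np.array(v) for k,v in c.items()})
cv2.imwrite('pics/w20.png',im)
go(440,-324.7,20,182.3)
E
```

```text
time: 27.0
tcp_pos: [517.0, -75.7, 177.2]
orientation: [[-0.999, -0.04, -0.003], [-0.04, 0.999, 0.001], [0.003, 0.001, -1.0]]
ft_force: [-0.3, -0.9, 0.2]
opening: 1.004
time: 27.83
tcp_pos: [426.6, -324.7, 135.5]
orientation: [[-0.999, -0.037, -0.003], [-0.037, 0.999, 0.004], [0.003, 0.004, -1.0]]
ft_force: [-0.9, 1.0, 0.2]
opening: 0.999
t 27.88 tcp [ 427.3 -323.9  136.3] th -177.79 open 0.999 F [ 0.7 -0.   0.7]
need tool dx,dy,dz units (if moved before the turn): [-0.171 -0.022  1.551] yaw total units -0.003 rows>= 4
  if turned first: [-0.171 -0.022  1.551]
```

View pics/w20.png

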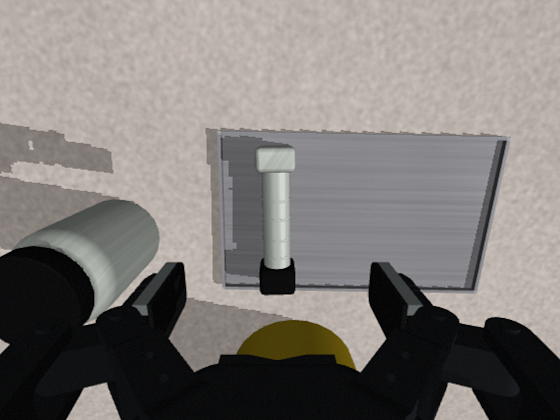

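Run:
```python
from h import *
im=cv2.imread('pics/w20.png');im=np.clip(im*1.6,0,255).astype(np.uint8)
crop(im,210,120,180,190,3,'pics/w20b.png')
```

```text
(no output)
```

View pics/w20b.png

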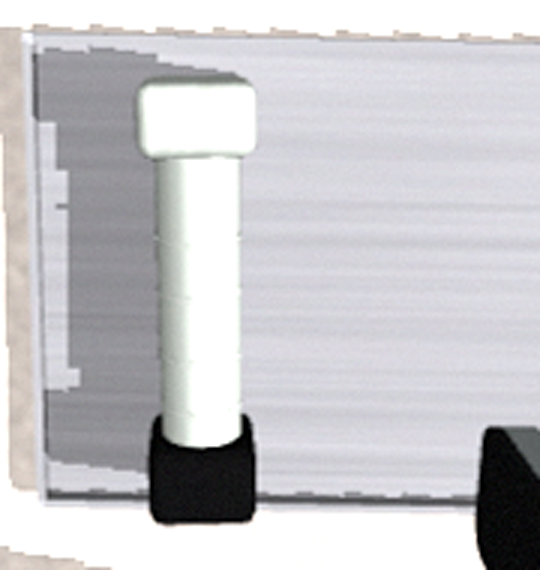

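Run:
```python
from h import *
np.set_printoptions(precision=1,suppress=True)
c=dict(np.load('pics/w20.npz'))
m=lambda L:[((a+.5)/3-.5+210,(b+.5)/3-.5+120) for a,b in L]
print(px2w('',m([(137,78),(256,80),(152,523),(254,521)]),35,c))
print(px2w('',m([(154,165),(240,165),(161,435),(242,435)]),19,c))
```

```text
[[ 375.2 -342.1   35. ]
 [ 374.5 -311.5   35. ]
 [ 503.7 -335.3   35. ]
 [ 502.  -305.2   35. ]]
[[ 400.1 -337.8   19. ]
 [ 399.2 -313.7   19. ]
 [ 483.  -333.8   19. ]
 [ 482.1 -309.    19. ]]
```

The far tube is centred at about (438.9, -323.5) with a yaw of about 2.7°. I'll descend and grasp it.

```bash
python3 -m inch '[1,-0.155,0.01,0.3,-0.02,1,0,0,0.4,0,1,0,0,0.4,0,1,0,0,0.4,0,1,0,0,0.22,0,1,0,0,0,0,0,0,0,0,0,0,0,0,0,0,0,0,0,0,0,0,0,0,0,0,0,0,0,0,0,0,0,0,0,0]' 80
python3 - <<'E'
from h import *
go(438.9,-323.5,7,183)
im=snapshot('wrist');cv2.imwrite('pics/w21.png',im)
E
```

```text
time: 28.88
tcp_pos: [439.8, -323.6, 10.0]
orientation: [[-0.999, -0.049, 0.001], [-0.049, 0.999, -0.001], [-0.001, -0.001, -1.0]]
ft_force: [-1.5, 1.5, 8.7]
opening: 0.247
t 28.88 tcp [ 439.8 -323.6   10. ] th -177.16 open 0.247 F [-1.5  1.5  8.7]
need tool dx,dy,dz units (if moved before the turn): [0.012 0.002 0.04 ] yaw total units -0.006 rows>= 1
  if turned first: [0.012 0.002 0.04 ]
```

View pics/w21.png

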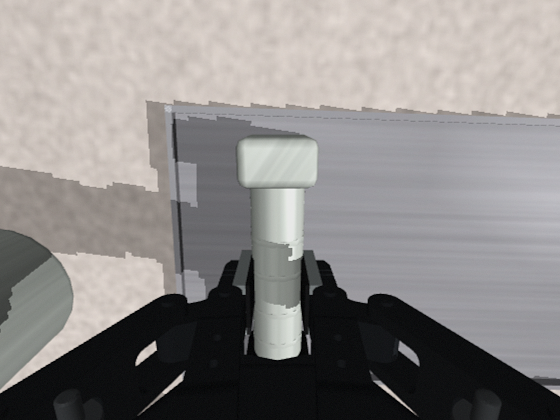

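Tube 2 is gripped just like the first (opening 0.247, foot edge at row 136). I'll lift it and carry it above clip1.

```bash
python3 -m inch '[0,0,0,-0.3,0,0,0,0,-0.45,0,0,0,0,-0.47,0,0,0,0,-0.47,0,0,0,0,-0.45,0]' 100
python3 -m inch '[0,-0.108,0.404,0,0,0,-0.108,0.404,0,0,0,-0.108,0.404,0,0,0,-0.108,0.404,0,0,0,-0.108,0.404,0,0,0,-0.108,0.404,0,0,0,-0.108,0.404,0,0,0,-0.108,0.404,0,0,0,-0.108,0.404,0,0]'
python3 -m inch '[0,-0.108,0.404,0,0,0,-0.108,0.404,0,0,0,-0.108,0.404,0,0,0,-0.108,0.404,0,0,0,-0.108,0.404,0,0,0,-0.108,0.404,0,0,0,-0.108,0.404,0,0,0,-0.108,0.404,0,0,0,-0.108,0.404,0,0,0,0,0,0,0]'
python3 -m inch '[0,0,0,0,-0.208,0,0,0,0,-0.208,0,0,0,0,-0.208,0,0,0,0,-0.208,0,0,0,0,-0.208,0,0,0,0,-0.208,0,0,0,0,-0.208,0,0,0,0,0,0,0,0,0,0]'
python3 - <<'E'
from h import *
go(558.4,228.1,100,224.7)
im=snapshot('wrist');cv2.imwrite('pics/w22.png',im)
c=calibration('wrist');np.savez('pics/w22.npz',**{k:np.array(v) for k,v in c.items()})
E
```

```text
time: 29.35
tcp_pos: [439.3, -323.1, 171.5]
orientation: [[-0.999, -0.049, 0.0], [-0.049, 0.999, -0.001], [-0.0, -0.001, -1.0]]
ft_force: [1.2, -0.3, -1.9]
opening: 0.242
time: 30.1
tcp_pos: [498.8, -45.7, 169.6]
orientation: [[-0.999, -0.049, 0.0], [-0.049, 0.999, -0.0], [-0.0, -0.0, -1.0]]
ft_force: [0.8, -0.6, -0.4]
opening: 0.241
time: 30.93
tcp_pos: [558.0, 233.2, 169.2]
orientation: [[-0.999, -0.053, 0.001], [-0.053, 0.999, 0.001], [-0.001, 0.001, -1.0]]
ft_force: [-0.6, 0.6, -0.9]
opening: 0.243
time: 31.68
tcp_pos: [558.0, 228.4, 169.4]
orientation: [[-0.715, -0.699, 0.0], [-0.699, 0.715, -0.0], [0.0, -0.0, -1.0]]
ft_force: [0.0, -0.6, 0.0]
opening: 0.238
t 31.68 tcp [558.  228.4 169.4] th -135.64 open 0.238 F [ 0.  -0.6  0. ]
need tool dx,dy,dz units (if moved before the turn): [-0.001 -0.006  0.925] yaw total units -0.012 rows>= 2
  if turned first: [-0.001 -0.006  0.925]
```

View pics/w22.png

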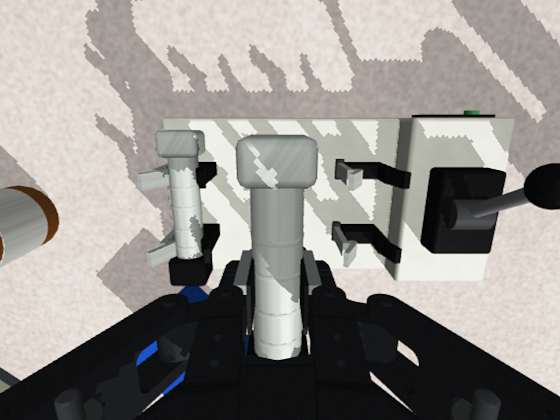

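Tube 1 sits level in clip0 (at (187,205)), and tube 2 is over clip1. I'll descend and press.

```bash
python3 -m inch '[0,0,-0.005,0.4,-0.01,0,0,0,0.4,0,0,0,0,0.2,0,0,0,0,0.15,0,0,0,0,0,0]'; python3 -m inch '[0,0,0,0.07,0,0,0,0,0.07,0,0,0,0,0,0]'; python3 -m inch '[0,0,0,0.04,0,0,0,0,0.04,0,0,0,0,0,0]'
```

```text
time: 32.15
tcp_pos: [557.4, 228.1, 81.0]
orientation: [[-0.71, -0.704, -0.003], [-0.704, 0.71, -0.001], [0.003, 0.002, -1.0]]
ft_force: [0.1, -0.9, -0.4]
opening: 0.239
time: 32.4
tcp_pos: [558.4, 228.8, 72.7]
orientation: [[-0.709, -0.705, 0.0], [-0.705, 0.709, 0.001], [-0.001, 0.0, -1.0]]
ft_force: [-2.1, 1.5, 0.1]
opening: 0.245
time: 32.65
tcp_pos: [558.4, 228.7, 66.4]
orientation: [[-0.709, -0.705, 0.0], [-0.705, 0.709, 0.0], [-0.001, -0.0, -1.0]]
ft_force: [-1.0, 3.2, 2.0]
opening: 0.238
```

Lateral forces are small this time, so I'll continue pressing.

```bash
for i in 1; do python3 -m inch '[0,0,0,0.06,0,0,0,0,0,0]'; done; python3 -m inch '[0,0,0,0.06,0,0,0,0,0,0]'; python3 -m inch '[0,0,0,0.05,0,0,0,0,0,0]'; python3 -m inch '[0,0,0,0.04,0,0,0,0,0,0]'
```

```text
time: 32.82
tcp_pos: [559.4, 228.2, 62.0]
orientation: [[-0.71, -0.705, 0.003], [-0.705, 0.71, -0.0], [-0.002, -0.002, -1.0]]
ft_force: [4.9, -0.0, -1.4]
opening: 0.242
time: 32.98
tcp_pos: [559.3, 227.9, 57.3]
orientation: [[-0.71, -0.705, 0.002], [-0.705, 0.71, -0.0], [-0.001, -0.002, -1.0]]
ft_force: [5.6, -1.3, -1.5]
opening: 0.24
time: 33.15
tcp_pos: [559.2, 227.7, 53.3]
orientation: [[-0.71, -0.705, 0.002], [-0.705, 0.71, -0.001], [-0.001, -0.002, -1.0]]
ft_force: [5.5, -3.2, 0.3]
opening: 0.238
time: 33.32
tcp_pos: [559.3, 227.8, 51.0]
orientation: [[-0.709, -0.705, 0.002], [-0.705, 0.709, -0.001], [-0.001, -0.002, -1.0]]
ft_force: [4.6, -3.2, 2.8]
opening: 0.241
```

```bash
python3 -m inch '[0,0,0,0.03,0,0,0,0,0,0]'; python3 -m inch '[0,0,0,0.03,0,0,0,0,0,0]'
```

```text
time: 33.48
tcp_pos: [559.4, 227.8, 50.8]
orientation: [[-0.709, -0.705, 0.003], [-0.705, 0.709, -0.001], [-0.001, -0.002, -1.0]]
ft_force: [-4.0, -5.4, 21.7]
opening: 0.24
time: 33.65
tcp_pos: [559.5, 227.9, 50.6]
orientation: [[-0.709, -0.705, 0.003], [-0.705, 0.709, -0.001], [-0.002, -0.003, -1.0]]
ft_force: [-11.2, -8.3, 39.3]
opening: 0.241
```

It is home: Fz rises steeply and z stops at 50.6, as predicted. I'll ease off, release and look.

```bash
python3 -m inch '[0,0,0,-0.05,0,0.45,0,0,0,0,0.45,0,0,0,0,0.45,0,0,0,0]'; python3 -m inch '[0.45,0,0,-0.2,0,0.45,0,0,-0.35,0,0.45,0,0,-0.4,0,0.45,0,0,-0.4,0,0.45,0,0,-0.4,0,0.45,0,0,0,0,0.45,0,0,0,0]'
python3 - <<'E'
from ov import *
im=snapshot('wrist');cv2.imwrite('pics/w23.png',im)
c=calibration('wrist');np.savez('pics/w23.npz',**{k:np.array(v) for k,v in c.items()})
go(558.4,228.1,100,224.7)
sc=snapshot('scene');cv2.imwrite('pics/s23.png',sc);
crop(sc,300,90,140,160,4.5,'pics/s23b.png')
crop(im,130,90,330,200,2.4,'pics/w23b.png')
E
```

```text
time: 33.98
tcp_pos: [557.5, 228.4, 49.0]
orientation: [[-0.709, -0.705, -0.002], [-0.705, 0.709, -0.0], [0.002, 0.002, -1.0]]
ft_force: [-0.6, -0.8, 0.1]
opening: 0.451
time: 34.57
tcp_pos: [558.5, 228.7, 181.9]
orientation: [[-0.709, -0.705, 0.001], [-0.705, 0.709, 0.0], [-0.001, -0.001, -1.0]]
ft_force: [-0.6, -0.3, -0.6]
opening: 0.448
t 34.62 tcp [557.9 228.5 180.3] th -135.15 open 0.446 F [-0.7 -0.5 -1.1]
need tool dx,dy,dz units (if moved before the turn): [-0.002 -0.01   1.071] yaw total units 0.005 rows>= 3
  if turned first: [-0.002 -0.01   1.071]
```

View pics/w23b.png

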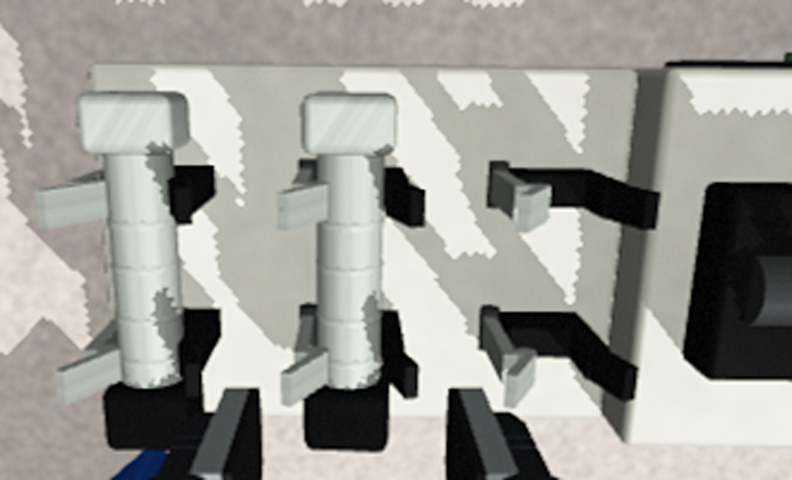

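View pics/s23.png

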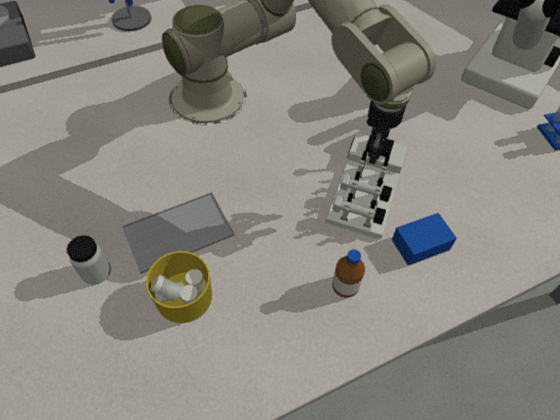

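Both tubes are seated with their jaws over them, and the pots are in the tub. I'll check the centring numerically and locate the lever.

Run:
```python
from ov import *
np.set_printoptions(precision=1,suppress=True)
c=dict(np.load('pics/w23.npz'))
m=lambda L:[((a+.5)/2.4-.5+130,(b+.5)/2.4-.5+90) for a,b in L]
a=np.radians(44.8);u=np.array([np.cos(a),np.sin(a)]);v=np.array([-np.sin(a),np.cos(a)])
def mf(uv,z):
    p=px2w('',m(uv),z,c)[:,:2]-np.array([557.7,227.8]); return np.c_[p@u,p@v]
print('base near/far edge',mf([(95,66),(600,68),(550,415)],25))
print('t2 foot',mf([(303,93),(396,93),(303,152),(395,152)],76),'cap',mf([(305,450),(387,450)],76),'body',mf([(317,165),(383,165),(327,370),(381,370)],60))
print('t1 foot',mf([(78,93),(188,93)],76),'cap',mf([(106,450),(200,448)],76))
print('prong top clip2 (z89) near: rows',mf([(655,190),(655,230),(633,365),(633,397)],89))
print('prong top clip0 (z89) near: rows',mf([(213,166),(213,196)],89))
s=sense();print(s['tcp_pos'])
im=cv2.imread('pics/w23.png'); cv2.imwrite('pics/w23f.png',im)
```

```text
base near/far edge [[-73.7 -98.2]
 [-73.   95. ]
 [ 72.4  86.5]]
t2 foot [[-64.7 -15.6]
 [-64.7  14.1]
 [-46.1 -16. ]
 [-46.1  14.1]] cap [[ 61.9 -17.3]
 [ 62.   12.8]] body [[-40.1 -12.2]
 [-40.1  10.9]
 [ 36.9  -9.5]
 [ 36.9  11. ]]
t1 foot [[-64.7 -87.6]
 [-64.7 -52.4]] cap [[ 61.9 -90.3]
 [ 61.1 -55.8]]
prong top clip2 (z89) near: rows [[-35.5  95.2]
 [-22.8  96.7]
 [ 23.4  94.5]
 [ 35.1  95.7]]
prong top clip0 (z89) near: rows [[-43.1 -43.2]
 [-33.7 -43.7]]
[557.6 228.4 179.6]
```

View pics/w23f.png

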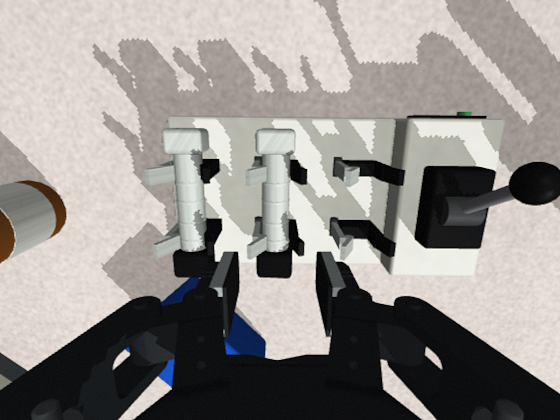

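Run:
```python
from ov import *
np.set_printoptions(precision=1,suppress=True)
im=cv2.imread('pics/scene0.png');crop(im,330,105,90,75,8,'pics/lev.png')
c=dict(np.load('pics/w23.npz'))
a=np.radians(44.8);u=np.array([np.cos(a),np.sin(a)]);v=np.array([-np.sin(a),np.cos(a)])
for z in (115,120,125,130,135):
    p=px2w('',[(535,183)],z,c)[0]; d=p[:2]-np.array([557.7,227.8]); print(z,p,d@u,d@v, 'scene px',w2px('scene',p)[0],'top px',w2px('top',p)[0], 'w2',(w2px('',p,dict(np.load('pics/w2.npz')))[0]))
```

```text
115 [412.8 331.5 115. ] -29.71265467240164 175.72068841669875 scene px [372.9 122.8] top px [106.  279.9] w2 [445.1 194.8]
120 [415.1 327.9 120. ] -30.678080273107867 171.4789983217319 scene px [372.6 122.4] top px [106.9 278.7] w2 [443.4 195. ]
125 [417.4 324.2 125. ] -31.643505873814092 167.23730822676498 scene px [372.2 122.1] top px [107.9 277.4] w2 [441.6 195.3]
130 [419.7 320.5 130. ] -32.60893147452023 162.99561813179812 scene px [371.8 121.7] top px [108.9 276.2] w2 [439.7 195.5]
135 [422.  316.8 135. ] -33.574357075226494 158.75392803683124 scene px [371.4 121.3] top px [109.9 274.9] w2 [437.7 195.7]
```

View pics/lev.png

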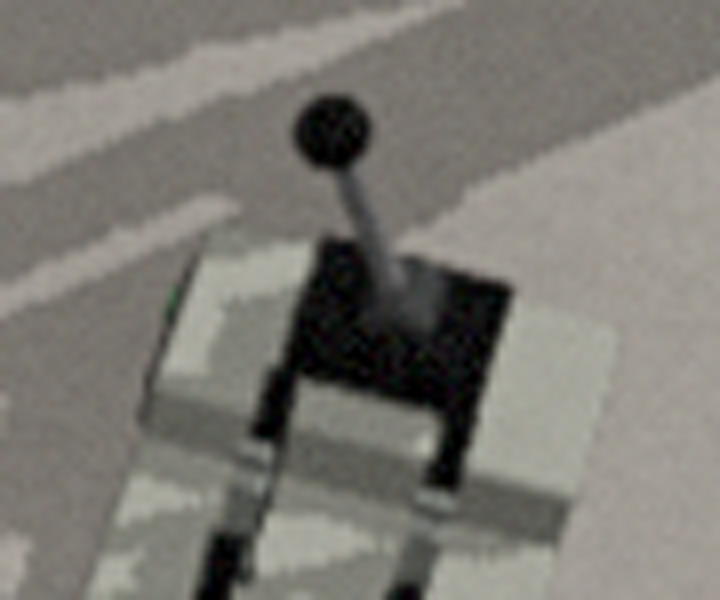

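The w2 and w23 views triangulate the lever ball to about mixer (-35, 155, z≈137), with a radius of about 14 mm. I'll close the fingers, go to the ball's -x side and look.

```bash
python3 -m inch '[0,0.4,0,-0.1,0,0,0.4,0,0,0,0,0.4,0,0,0,0,0,0.4,0,0,0,0,0.4,0,0,0,0,0.4,0,0,0,0,0.4,0,0,0,0,0.45,0,0,0,0,0,0,0,0,0,0,0,0]' 40
python3 - <<'E'
from ov import *
im=snapshot('wrist');cv2.imwrite('pics/w24.png',im)
c=calibration('wrist');np.savez('pics/w24.npz',**{k:np.array(v) for k,v in c.items()})
go(385.3,273.7,122,224.8)
E
```

```text
time: 35.5
tcp_pos: [384.8, 274.6, 187.6]
orientation: [[-0.707, -0.707, -0.002], [-0.707, 0.707, -0.001], [0.002, 0.001, -1.0]]
ft_force: [1.3, -0.8, -0.2]
opening: -0.001
t 35.55 tcp [385.7 273.9 187.7] th -135.11 open 0.0 F [ 0.1 -0.1 -0.6]
need tool dx,dy,dz units (if moved before the turn): [0.004 0.001 0.877] yaw total units 0.003 rows>= 2
  if turned first: [0.004 0.001 0.877]
```

View pics/w24.png

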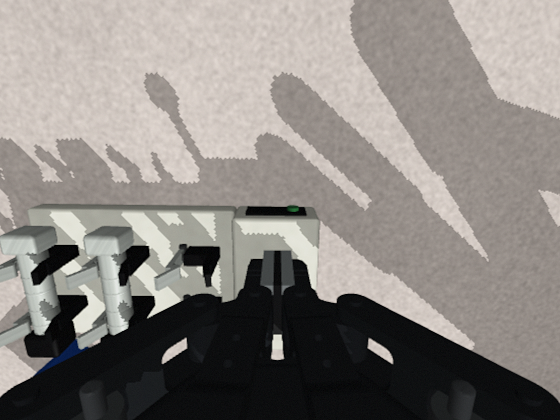

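The box spans columns 235–320, so the closed fingers (column 277) are centred on it. I'll descend and push along +x, watching the force.

```bash
python3 -m inch '[0,0,0,0.3,0,0,0,0,0.3,0,0,0,0,0.27,0,0,0,0,0,0,0,0,0,0,0]'; python3 -m inch '[0,-0.15,0,0,0,0,-0.15,0,0,0,0,0,0,0,0]';python3 -m inch '[0,-0.13,0,0,0,0,-0.13,0,0,0,0,0,0,0,0]'; python3 -m inch '[0,-0.13,0,0,0,0,-0.13,0,0,0,0,0,0,0,0]'
python3 - <<'E'
from ov import *
s=sense();d=s['tcp_pos'][:2]-np.array([557.7,227.8]);a=np.radians(44.8);print(d@np.array([np.cos(a),np.sin(a)]),d@np.array([-np.sin(a),np.cos(a)]))
sc=snapshot('scene');cv2.imwrite('pics/s25.png',sc);crop(sc,320,80,110,90,7,'pics/s25b.png')
E
```

```text
time: 35.97
tcp_pos: [386.4, 273.2, 122.9]
orientation: [[-0.71, -0.704, -0.002], [-0.704, 0.71, -0.001], [0.002, 0.001, -1.0]]
ft_force: [0.5, 0.3, 0.3]
opening: -0.002
time: 36.22
tcp_pos: [404.1, 290.5, 124.9]
orientation: [[-0.709, -0.705, 0.003], [-0.705, 0.71, 0.001], [-0.003, -0.001, -1.0]]
ft_force: [-0.3, 0.0, -0.0]
opening: 0.002
time: 36.47
tcp_pos: [417.0, 303.9, 124.4]
orientation: [[-0.709, -0.705, 0.002], [-0.705, 0.709, 0.001], [-0.002, -0.001, -1.0]]
ft_force: [0.2, 0.6, -0.1]
opening: -0.002
time: 36.72
tcp_pos: [430.4, 317.5, 124.1]
orientation: [[-0.709, -0.705, 0.001], [-0.705, 0.709, 0.001], [-0.001, -0.0, -1.0]]
ft_force: [0.2, -0.2, -0.3]
opening: -0.003
-27.114566488824252 153.3018787390671
```

View pics/s25b.png

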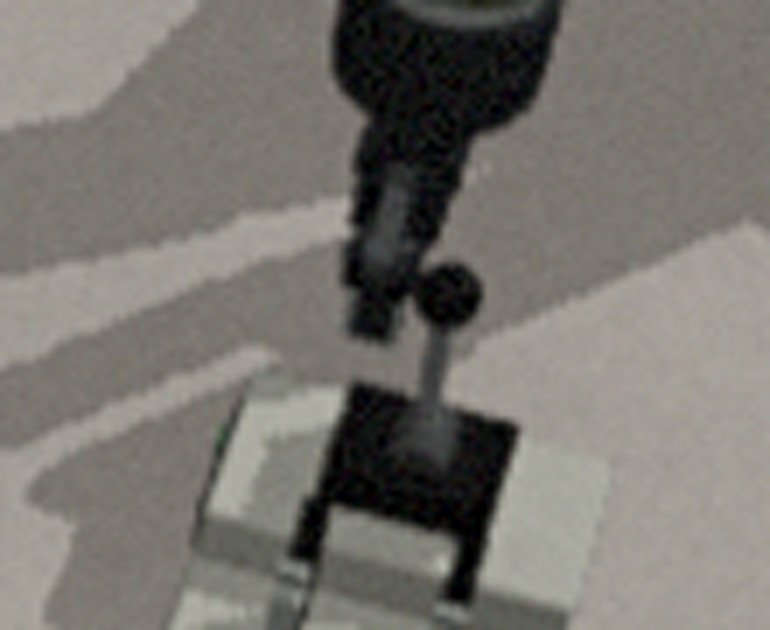

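The scene view shows the lever now nearly upright, moving with the fingers. I'll continue.

```bash
python3 -m inch '[0,-0.13,0,0,0,0,-0.13,0,0,0,0,0,0,0,0]';python3 -m inch '[0,-0.13,0,0,0,0,-0.13,0,0,0,0,0,0,0,0]'
python3 -m inch '[0,-0.06,0,0,0,0,0,0,0,0]'; python3 -m inch '[0,-0.04,0,0,0,0,0,0,0,0]'
python3 - <<'E'
from ov import *
s=sense();d=s['tcp_pos'][:2]-np.array([557.7,227.8]);a=np.radians(44.8);print(d@np.array([np.cos(a),np.sin(a)]),d@np.array([-np.sin(a),np.cos(a)]))
sc=snapshot('scene');cv2.imwrite('pics/s26.png',sc);crop(sc,320,80,110,90,7,'pics/s26b.png')
E
```

```text
time: 37.02
tcp_pos: [443.9, 331.1, 123.8]
orientation: [[-0.709, -0.705, 0.001], [-0.705, 0.709, 0.0], [-0.001, -0.0, -1.0]]
ft_force: [-0.4, -0.4, 0.1]
opening: -0.0
time: 37.27
tcp_pos: [457.5, 344.8, 123.6]
orientation: [[-0.709, -0.705, 0.0], [-0.705, 0.709, 0.0], [-0.0, -0.0, -1.0]]
ft_force: [1.1, -0.1, 0.8]
opening: -0.0
time: 37.43
tcp_pos: [460.4, 347.8, 123.5]
orientation: [[-0.709, -0.705, -0.0], [-0.705, 0.709, -0.0], [0.0, 0.0, -1.0]]
ft_force: [0.0, -0.6, 0.2]
opening: -0.003
time: 37.6
tcp_pos: [461.3, 348.8, 123.1]
orientation: [[-0.709, -0.705, -0.004], [-0.705, 0.709, -0.004], [0.006, 0.0, -1.0]]
ft_force: [-6.1, -7.6, 4.9]
opening: -0.001
16.819289834581397 153.77249936940083
```

View pics/s26b.png

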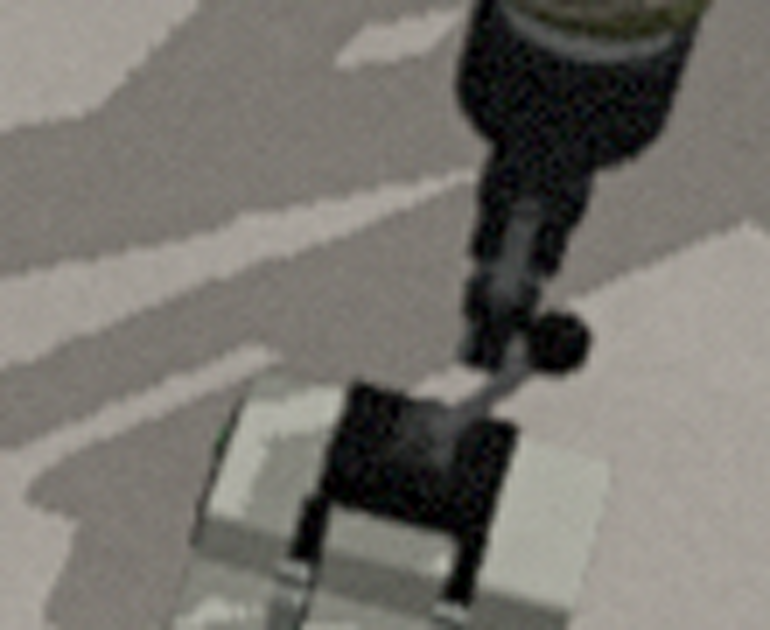

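The force rises to about 10 N at u = 17 mm, matching the predicted stop at 1.0 rad. I'll nudge once more, then back off and rise.

```bash
python3 -m inch '[0,-0.03,0,0,0,0,0,0,0,0]'; python3 -m inch '[0,0.2,0,0,0,0,0.3,0,0,0,0,0.3,0,-0.2,0,0,0,0,-0.4,0,0,0,0,-0.4,0,0,0,0,-0.4,0,0,0,0,0,0,0,0,0,0,0]'
python3 - <<'E'
from ov import *
go(400,150,250)
sc=snapshot('scene');cv2.imwrite('pics/s27.png',sc);crop(sc,300,90,140,160,4.5,'pics/s27b.png')
im=snapshot('wrist');cv2.imwrite('pics/w27.png',im)
E
```

```text
time: 37.82
tcp_pos: [461.6, 349.1, 123.0]
orientation: [[-0.709, -0.705, -0.008], [-0.705, 0.709, -0.007], [0.011, 0.001, -1.0]]
ft_force: [-13.7, -15.6, 8.8]
opening: -0.003
time: 38.48
tcp_pos: [422.1, 309.5, 229.8]
orientation: [[-0.709, -0.705, 0.003], [-0.705, 0.709, 0.001], [-0.003, -0.001, -1.0]]
ft_force: [-0.1, 0.6, -0.5]
opening: 0.002
t 38.48 tcp [422.1 309.5 229.8] th -135.17 open 0.002 F [-0.1  0.6 -0.5]
need tool dx,dy,dz units (if moved before the turn): [ 1.707 -1.301 -0.273] yaw total units 0.0 rows>= 5
```

View pics/s27b.png

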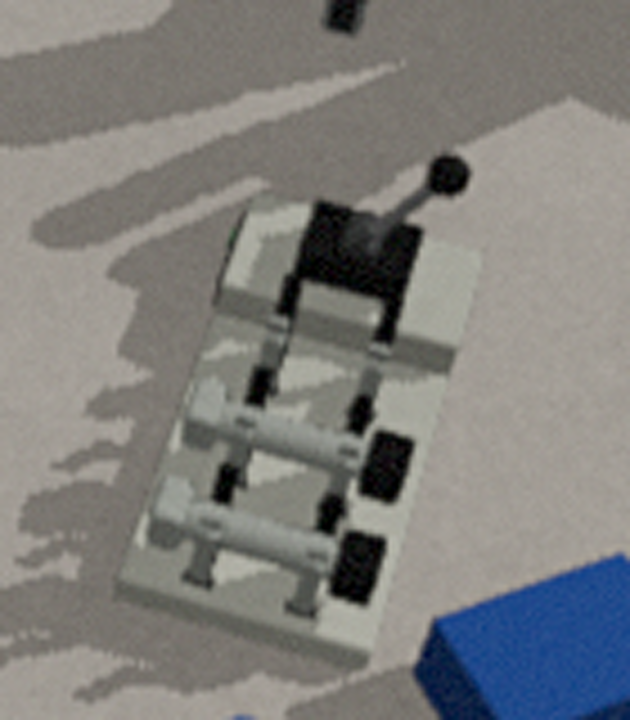

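View pics/w27.png

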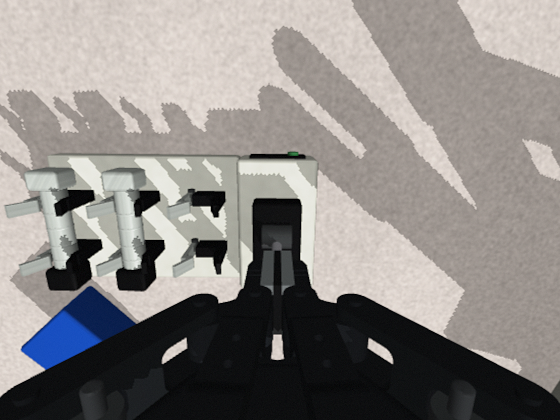

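View pics/s27.png

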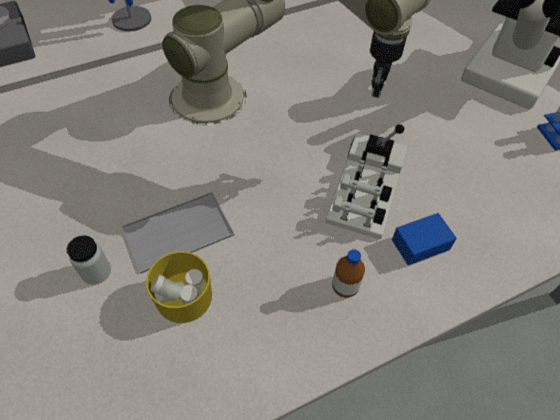

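Run:
```python
from ov import *
t=snapshot('top');cv2.imwrite('pics/t28.png',t)
```

```text
(no output)
```

View pics/t28.png

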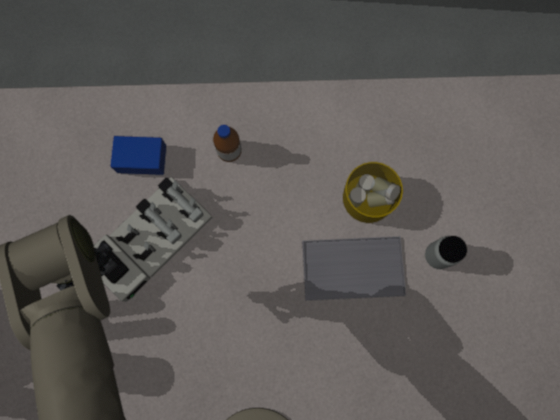

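The top and scene views show both tubes clipped, an empty tray and four pots inside the tub at (373,190). The lever leans away from the robot, and the bottle, jar and tip box are where they started. I'll hand the job in.

Run:
```python
from plant import *
print(sense()['time'], job_done())
```

```text
the job is handed in; nothing more can be done
38.6333 None
```

I handed the job in at 38.6 s: both tubes are clipped into the mixer, all four pots are in the tub, and the lever is over to on. No verdict was reported.

- **Pots:** The last pictures show all four below the tub rim, two standing and the others on their sides or leaning.
- **Tubes:** Only two were on the tray. I pressed one into clip0 and one into clip1. Each bottomed out with a sharp rise in vertical force (20 N and 39 N) at the expected seat height, and I then let go. Pictures show both level with both jaws over them, centred to about 1.5 mm along the clips.
- **Switch:** I pushed the lever only after both tubes were in. It reached its end stop with about 20 N sideways force, at the position worked out for fully on, and stayed there when I backed off.
- **Bystanders:** The bottle, jar and tip box look unmoved in the top view, and the arm was clear of everything at the end.

**What disagreed:** My camera-based model put the clip stations about 5 mm too far toward the mixer's +y side. The first tube met the prong with about 16 N sideways before I shifted it over; I used the corrected position for the second. I judged the jaws from pictures and forces only, as no joint reading was available. I did not notice a pot being knocked or the grip slackening.

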